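# Spin the ink carousel to mixing speed and park it at the index

## Robot

A 6-joint arm with a two-finger parallel gripper is mounted at the origin on the work surface. World frame = base frame: x ahead of the robot, y to its left, z up, the work surface at z = 0. Lengths are in m, angles in rad, forces in N, time in s.
With the tool pointing down it reaches from about 0.25 to 0.775 m from the base axis. Payload 8.9 kg.
Tool frame: the origin (TCP) lies midway between the tips of the shut fingers; the grasp point (between the pads) lies 19 mm behind it; z points along the fingers, y is the line along which they close (so a half turn about z gives the same grasp; the last joint's range is limited). The gripper opens to 85 mm and grips with 20 to 120 N. Pads are 22 mm wide; open, the fingers measure 114 mm over their backs; the gripper's body (76 mm by 85 mm) begins 54 mm behind the grasp point. The pads swing forward as they close: fully open they stand 13 mm farther back than shut.
Start: joints at [-1.371, 0.291, -0.153, 1.127, 0, 1.431], TCP at [0.174, -0.495, 0.231] pointing down, gripper open.
Joint ranges: [-2.52, 2.52], [-0.91, 1.74], [-1.3, 1.37], [-1.96, 2.02], [-1.52, 1.47], [-3.14, 3.14]. Speed limits (rad/s): [2.22, 2.22, 2.79, 3.14, 3.14, 3.14].

## Interface

Orientations are given as a rotation vector (axis times angle).
In Python, from cell import env, read_camera, get_calibration, close_job, models gives the robot as it stands.
- The arm moves only by the tool play_rows, never from a script. Its argument "targets" is a list of rows, each an object of numbers: "grip": the opening, from 0 (shut) to 1 (fully open); "dx", "dy", "dz": the shift along the tool's x, y, z as a fraction of full scale; "ax", "ay", "az": the turn, a rotation vector about the tool's x, y, z as a fraction of full scale. A call has 1 to 8 rows; each row shifts and turns the commanded pose from where the row before left it, along the tool's axes as they then stand; what a row does not reach is not made up. Full scale, the value 1, is 20 mm for a shift and 4 degrees for a turn. A row lasts 1/12 s, in which the tool goes at most 41.7 mm and 7.16 degrees, less where a joint would pass 70% of its speed; a pose out of reach is approached as far as the arm can. A call with a number of a shift or a turn outside -1 to 1 is refused whole. A call with a gripper value outside its range is refused whole. The fingers move at their own pace and stop on an object; the grip force is fixed at half the most. Time passes only in rows, so rows that do not move let the fingers close. It gives the time, the measured TCP pose, the force, the opening and the grip force at its end, in the units of the state.
- env.state(): the state, without advancing time (a new reading comes with each control period).
- read_camera(name): name is "scene" or "top"; returns the picture (384x512x3 uint8, red, green, blue); there is no depth.
- get_calibration(name): a dict with "camera_matrix" (3x3 intrinsics, pixels), "extrinsics" (4x4, takes a point from camera to world coordinates). Camera axes: x right, y down, z forward; pixel columns grow to the right and rows downward; lengths in m; the calibration is good to about 2 mm. A picture is of the moment at which its call begins. get_calibration takes no time and is no camera call.
- close_job(): hands the job in; it is judged then, once.
Trained networks look in the newest picture that a camera, given by its name, has taken for a name from the list of things; names that differ only in an ending like _2 or _b are one class to them, and where a whole thing is asked for, a point or a joint stands for the part that bears it (a point fixed in the world has none). Each returns a list of dicts, best first, with "conf" (0 to 1); they miss things now and then, are a little off and sometimes report something else, mostly with a low value. They report only what shows in the picture. A call takes as long as a camera call.
- models.masks_of(camera, label): "mask" (384x512 bool, what is visible of it) and "bbox" ([centre column, centre row, width, height] in pixels, round what is visible of it).
- models.tip_of(camera, label): "location" ([column, row] in pixels: a listed point, or the origin of a listed thing).
The state is a dict: "time": time; "joints": joint angles; "qvel": joint speeds; "joint_torque": joint torques, N m; "position": TCP position; "orientation": TCP orientation; "ft_force": force on the tool from outside, world axes, zero at the start; "wrist_torque": the same for the moment, N m; "width": finger opening in m; "finger_force": force on a finger pad.
Only numpy, scipy, OpenCV 4.12 (cv2) and the standard library are available. Lean on these libraries where they do the work, as an engineer would, in place of code of your own. Each camera call takes 0.05 s, during which the arm holds its last target. There are 200 camera calls.

## Task

Mix the sealed inks: take the crank's beech handle and turn it anticlockwise (seen from above) until the bottle carousel itself runs at about 24 turns a minute, and keep the carousel between 21 and 27 turns a minute for six seconds without a break, never letting it race past 35. Then bring it to a stop with the orange mark on its rim facing the yellow index plate, within the plate's width, and let go of the crank so that it stays there. Work by the crank only: keep the robot off the carousel's disc, bottles and drum, and leave the other tools where they are.

Things in the scene. Friction and masses are not known exactly. Their poses are not given: they have to be found in the camera images.
- mixer: Base of the ink mixer, fixed to the counter: black round foot, 160 mm across. Origin on the counter, on the vertical turning axis; its +x points to the yellow index plate (upright, 40 mm wide, 85 mm tall, 8 mm thick, its middle 138 mm from the axis).
- axis (a point): Point on the turning axis, 190 mm above the counter, at the level of the middle of the crank handle.
- index (a point): The place of the mark when it exactly faces the index plate: 105 mm from the axis towards the plate, 68 mm above the counter.
- mark (a point): Centre of the orange block (18 x 22 x 12 mm) on the rim of the carousel, 105 mm from the axis, 68 mm up. The carousel, not to be touched: steel disc 230 mm across, top 62 mm above the counter, carrying six fixed bottles (36 mm across, tops 138 mm up, the orange-capped one beside the mark) on a 76 mm radius and a black drum 68 mm across, top 150 mm up, under the crank.
- carousel (a joint): Angle of the carousel relative to the base about the vertical axis, rad, anticlockwise from above positive, counting on over many turns; at whole multiples of 2 pi the mark faces the index plate. Moment of inertia 0.0157 kg m2 nominal, mass 2.7 kg; both 0.6 to 1.6 times that, by filling and disc fitted. Bearing drag: 0.004 N m dry friction plus 0.004 N m per rad/s.
- crank (a joint): Crank angle relative to the carousel (not the base), rad, anticlockwise positive, unlimited; 0 = arm points to the mark. Light crank on the same axis; it drives the carousel only by a magnetic slip coupling: torque 0.018 N m per rad/s of speed difference, no stiffness. So the carousel lags, coasts on when the crank stops, and runs steadily slower than the crank.
- knob (a point): Middle of the crank's upright round beech handle: 30 mm across, from 166 to 214 mm above the counter, 55 mm from the axis; the point is 190 mm up. The handle spins freely on its pin, so a gripper can carry it round without turning. Flat crank arm below it, top 161 mm up (165 mm at the centre nut).
- pliers: Bystander: pliers with nylon jaws and beech handles, lying flat, 175 mm long, loose. Origin at the underside near the pivot.
- saddle: Bystander: brass saddle with a blued front spring, about 60 mm long, 27 mm tall, loose. Origin at the underside.
- rule: Bystander: chrome steel rule, 200 x 26 x 4 mm, lying flat, loose. Origin at the centre of the underside.
- stand: Bystander: black stand, foot 110 x 90 mm, whose clip holds an upright pen machine with a pink grip cover, 147 mm tall in all, loose, 0.7 kg. Origin at the centre of the underside.

How it is judged:
By the outcome, as a careful person would: the job done as asked, in the order asked, and still so for the second after the job is handed in, with the robot touching nothing.
It also fails if it takes over 61 s, if anything falls off the work surface, if the arm or the gripper's body presses on something with over 40 N, if the wrist force passes 120 N, or if a joint passes its speed limit or range.

## Working session

There is one attempt and no reset: what is moved stays moved. The work goes in short steps, Python scripts to look and compute and a tool call to move; the robot and the scene stay as the last step left them, time stands still between calls to the robot, and variables do not carry over. Pictures are saved under pics/ and viewed, at most 10 in all, crops included, and the job is handed in when it is done.

Besides the shell and the picture viewer there is one more tool, called as name([rows], argument=value, ...), one row to a line, values as JSON. play_rows: Moves the arm, as the interface text tells. Its arguments: {"type":"object","properties":{"targets":{"type":"array","items":{"type":"object","properties":{"grip":{"type":"number"},"dx":{"type":"number","minimum":-1,"maximum":1},"dy":{"type":"number","minimum":-1,"maximum":1},"dz":{"type":"number","minimum":-1,"maximum":1},"ax":{"type":"number","minimum":-1,"maximum":1},"ay":{"type":"number","minimum":-1,"maximum":1},"az":{"type":"number","minimum":-1,"maximum":1}}}}},"required":["targets"]}

```bash
mkdir -p pics; ls; cat > h.py <<'E'
import numpy as np, cv2
from cell import env, read_camera, get_calibration, close_job, models
def ray(cam,px):
    c=get_calibration(cam);K=np.array(c["camera_matrix"]);T=np.array(c["extrinsics"])
    d=T[:3,:3]@np.linalg.inv(K)@np.array([px[0],px[1],1.]);return T[:3,3],d
def atz(cam,px,z):
    o,d=ray(cam,px);return o+d*(z-o[2])/d[2]
def tip(cam,l):
    r=models.tip_of(cam,l);return (r[0]["location"],r[0]["conf"]) if r else None
E
python3 - <<'E'
from h import *
for c in("scene","top"):
    cv2.imwrite(f"pics/{c}0.png",cv2.cvtColor(read_camera(c),cv2.COLOR_RGB2BGR))
    print(c,np.round(get_calibration(c)["extrinsics"],3).tolist())
    for l,z in(("mixer",0),("axis",.19),("index",.068),("mark",.068),("knob",.19),("stand",0),("pliers",0),("rule",0),("saddle",0)):
        t=tip(c,l)
        if t: print(l,np.round(t[0],1),round(t[1],2),np.round(atz(c,t[0],z),4))
s=env.state();print(s)
E
```

```text
pics
scene [[0.463, 0.486, -0.742, 1.28], [0.886, -0.267, 0.378, -0.387], [-0.014, -0.832, -0.554, 0.702], [0.0, 0.0, 0.0, 1.0]]
mixer [298.2 238.1] 0.68 [0.6046 0.0949 0.    ]
axis [300.3 181.8] 0.63 [0.6015 0.092  0.19  ]
index [331.7 222.8] 0.72 [0.6598 0.1638 0.068 ]
knob [284.2 173. ] 0.77 [0.5428 0.0789 0.19  ]
stand [133.9 315.6] 0.65 [ 0.6539 -0.3849  0.    ]
pliers [380.4 203.6] 0.78 [0.5876 0.423  0.    ]
rule [122.9 264.6] 0.81 [ 0.4729 -0.3743  0.    ]
saddle [334.6 173.3] 0.67 [0.3609 0.4131 0.    ]
top [[-0.008, -0.997, 0.071, 0.442], [-1.0, 0.008, -0.009, 0.005], [0.008, -0.071, -0.997, 1.351], [0.0, 0.0, 0.0, 1.0]]
mixer [224.3 171.9] 0.84 [0.5981 0.0903 0.    ]
axis [220.5 165.9] 0.86 [0.591  0.0875 0.19  ]
index [196.3 144.9] 0.78 [0.6644 0.1617 0.068 ]
mark [215.8 207.3] 0.57 [0.4948 0.1091 0.068 ]
knob [224.8 186.6] 0.65 [0.5401 0.0772 0.19  ]
stand [385.  150.6] 0.59 [ 0.6562 -0.3695  0.    ]
pliers [108.4 169.1] 0.81 [0.6085 0.4192 0.    ]
rule [389.2 218.1] 0.63 [ 0.4632 -0.3762  0.    ]
saddle [112.5 254.2] 0.66 [0.3683 0.4043 0.    ]
{'time': 1.0, 'joints': array([-1.37130740e+00,  2.90728938e-01, -1.53360393e-01,  1.12674133e+00,
       -1.41134075e-05,  1.43153211e+00]), 'qvel': array([-0.00133234, -0.00086269,  0.00050998,  0.00101166, -0.00209792,
        0.00066731]), 'joint_torque': array([ 5.95024471e-05, -5.37023914e+01,  3.31650281e+01,  1.56871291e-03,
       -4.08582582e-04,  8.46887957e-06]), 'position': array([ 0.1744804 , -0.49515798,  0.23130487]), 'orientation': array([-3.09660321e+00, -5.29565895e-01,  2.37826212e-05]), 'ft_force': array([ 0.65875021, -0.03011782,  0.38541777]), 'wrist_torque': array([0.02003208, 0.03780858, 0.02628433]), 'finger_force': 0.0, 'width': 0.08542276994942338}
```

View pics/top0.png

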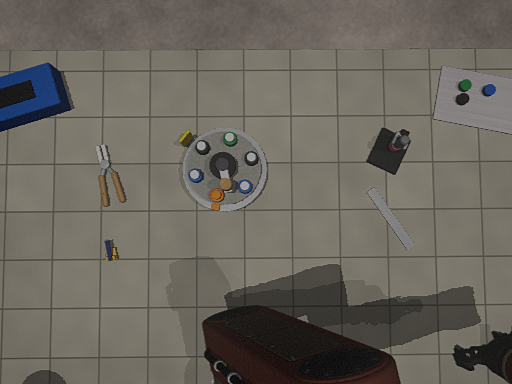

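View pics/scene0.png

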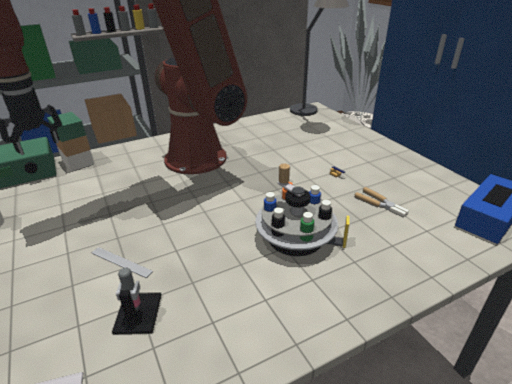

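The top view shows the carousel centred near (224,168), the mark and orange cap near (215,203), the knob at (226,184) and the yellow plate at (186,138). In the scene view the mixer is at about (297,215), the handle at (284,174) and the plate at (347,230). Next I'll fit the rim to refine the axis.

```bash
cat >> h.py <<'E'
def circ(P,r):
    from scipy.optimize import least_squares
    f=least_squares(lambda c:np.hypot(P[:,0]-c[0],P[:,1]-c[1])-r,P.mean(0),loss="soft_l1",f_scale=.002);return f.x,np.median(abs(f.fun))
E
python3 - <<'E'
from h import *
for c in("top","scene"):
    read_camera(c)
    for l in ("carousel","knob","crank"):
        r=models.masks_of(c,l)
        if not r: print(c,l,"none");continue
        m=r[0]["mask"].astype(np.uint8);print(c,l,r[0]["conf"],r[0]["bbox"])
        if l=="carousel":
            cn=max(cv2.findContours(m,cv2.RETR_EXTERNAL,cv2.CHAIN_APPROX_NONE)[0],key=cv2.contourArea)
            P=np.array([atz(c,p[0],.062)[:2] for p in (cv2.convexHull(cn) if c=="top" else cn)])
            for rr in(.115,):print(circ(P,rr))
            print(circ(P[::1],.117))
E
```

```text
top carousel 0.79 [225.1, 169.2, 84.5, 83.7]
(array([0.59951931, 0.08669966]), np.float64(0.0005786870343732001))
(array([0.59904191, 0.08744178]), np.float64(0.002297945011163406))
top knob 0.65 [223.7, 175.3, 20.8, 33.6]
top crank 0.57 [222.9, 176.5, 16.5, 35.0]
scene carousel 0.68 [296.2, 205.4, 83.3, 81.5]
(array([0.56841707, 0.10687943]), np.float64(0.024699747107275363))
(array([0.56998564, 0.10583368]), np.float64(0.023674633917553048))
scene knob 0.79 [292.3, 180.9, 26.4, 30.9]
scene crank 0.83 [292.9, 181.0, 25.9, 33.6]
```

```bash
cat > plan.py <<'E'
from h import *
from scipy.spatial.transform import Rotation as R
import json
s=env.state();r=R.from_rotvec(s["orientation"]);p=s["position"].copy()
n=40;step=(np.array([.5435,.0785,.235])-p)/n;rows=[]
for i in range(n):
    d=np.round(r.inv().apply(step)/.02,2)
    rows.append(dict(grip=1,dx=d[0],dy=d[1],dz=d[2],az=-1))
    p=p+r.apply(d*.02);r=r*R.from_rotvec([0,0,-np.radians(4)])
for i in range(0,n,8):print(json.dumps([[q["dx"],q["dy"],q["dz"]] for q in rows[i:i+8]]))
print(p,r.as_matrix().round(3).tolist())
E
python3 plan.py
```

```text
[[0.67, -0.52, -0.0], [0.71, -0.47, -0.0], [0.74, -0.42, -0.0], [0.77, -0.37, -0.0], [0.79, -0.32, -0.0], [0.81, -0.26, -0.0], [0.83, -0.2, -0.0], [0.84, -0.15, -0.0]]
[[0.85, -0.09, -0.0], [0.85, -0.03, -0.0], [0.85, 0.03, -0.0], [0.85, 0.09, -0.0], [0.84, 0.15, -0.0], [0.83, 0.21, -0.0], [0.81, 0.27, -0.0], [0.79, 0.32, -0.0]]
[[0.77, 0.38, -0.0], [0.74, 0.43, -0.0], [0.71, 0.48, -0.0], [0.67, 0.53, -0.0], [0.63, 0.57, -0.0], [0.59, 0.62, -0.0], [0.55, 0.65, -0.0], [0.5, 0.69, -0.0]]
[[0.45, 0.72, -0.0], [0.4, 0.75, -0.0], [0.34, 0.78, -0.0], [0.29, 0.8, -0.0], [0.23, 0.82, -0.0], [0.17, 0.83, -0.0], [0.12, 0.84, -0.0], [0.06, 0.85, -0.0]]
[[-0.0, 0.85, -0.0], [-0.06, 0.85, -0.0], [-0.12, 0.84, -0.0], [-0.18, 0.83, -0.0], [-0.24, 0.82, -0.0], [-0.29, 0.8, -0.0], [-0.35, 0.78, -0.0], [-0.4, 0.75, -0.0]]
[0.54311108 0.07832482 0.23130444] [[-1.0, 0.01, -0.0], [0.01, 1.0, 0.0], [0.0, 0.0, -1.0]]
```

play_rows([
  {"grip": 1, "dx": 0.67, "dy": -0.52, "az": -1},
  {"grip": 1, "dx": 0.71, "dy": -0.47, "az": -1},
  {"grip": 1, "dx": 0.74, "dy": -0.42, "az": -1},
  {"grip": 1, "dx": 0.77, "dy": -0.37, "az": -1},
  {"grip": 1, "dx": 0.79, "dy": -0.32, "az": -1},
  {"grip": 1, "dx": 0.81, "dy": -0.26, "az": -1},
  {"grip": 1, "dx": 0.83, "dy": -0.2, "az": -1},
  {"grip": 1, "dx": 0.84, "dy": -0.15, "az": -1},
])

```text
schema error: expected keys grip, dx, dy, dz, ax, ay, az
```

play_rows([
  {"grip": 1, "dx": 0.85, "dy": -0.09, "az": -1},
  {"grip": 1, "dx": 0.85, "dy": -0.03, "az": -1},
  {"grip": 1, "dx": 0.85, "dy": 0.03, "az": -1},
  {"grip": 1, "dx": 0.85, "dy": 0.09, "az": -1},
  {"grip": 1, "dx": 0.84, "dy": 0.15, "az": -1},
  {"grip": 1, "dx": 0.83, "dy": 0.21, "az": -1},
  {"grip": 1, "dx": 0.81, "dy": 0.27, "az": -1},
  {"grip": 1, "dx": 0.79, "dy": 0.32, "az": -1},
])

```text
schema error: expected keys grip, dx, dy, dz, ax, ay, az
```

play_rows([
  {"grip": 1, "dx": 0.77, "dy": 0.38, "az": -1},
  {"grip": 1, "dx": 0.74, "dy": 0.43, "az": -1},
  {"grip": 1, "dx": 0.71, "dy": 0.48, "az": -1},
  {"grip": 1, "dx": 0.67, "dy": 0.53, "az": -1},
  {"grip": 1, "dx": 0.63, "dy": 0.57, "az": -1},
  {"grip": 1, "dx": 0.59, "dy": 0.62, "az": -1},
  {"grip": 1, "dx": 0.55, "dy": 0.65, "az": -1},
  {"grip": 1, "dx": 0.5, "dy": 0.69, "az": -1},
])

```text
schema error: expected keys grip, dx, dy, dz, ax, ay, az
```

play_rows([
  {"grip": 1, "dx": 0.45, "dy": 0.72, "az": -1},
  {"grip": 1, "dx": 0.4, "dy": 0.75, "az": -1},
  {"grip": 1, "dx": 0.34, "dy": 0.78, "az": -1},
  {"grip": 1, "dx": 0.29, "dy": 0.8, "az": -1},
  {"grip": 1, "dx": 0.23, "dy": 0.82, "az": -1},
  {"grip": 1, "dx": 0.17, "dy": 0.83, "az": -1},
  {"grip": 1, "dx": 0.12, "dy": 0.84, "az": -1},
  {"grip": 1, "dx": 0.06, "dy": 0.85, "az": -1},
])

```text
schema error: expected keys grip, dx, dy, dz, ax, ay, az
```

play_rows([
  {"grip": 1, "dx": 0, "dy": 0.85, "az": -1},
  {"grip": 1, "dx": -0.06, "dy": 0.85, "az": -1},
  {"grip": 1, "dx": -0.12, "dy": 0.84, "az": -1},
  {"grip": 1, "dx": -0.18, "dy": 0.83, "az": -1},
  {"grip": 1, "dx": -0.24, "dy": 0.82, "az": -1},
  {"grip": 1, "dx": -0.29, "dy": 0.8, "az": -1},
  {"grip": 1, "dx": -0.35, "dy": 0.78, "az": -1},
  {"grip": 1, "dx": -0.4, "dy": 0.75, "az": -0.9},
])

```text
schema error: expected keys grip, dx, dy, dz, ax, ay, az
```

play_rows([
  {"grip": 1, "az": -0.2},
  {"grip": 1},
])

```text
schema error: expected keys grip, dx, dy, dz, ax, ay, az
```

```bash
python3 - <<'E'
from h import *
from scipy.spatial.transform import Rotation as R
s=env.state();print(s["time"],s["position"],R.from_rotvec(s["orientation"]).as_matrix().round(4).tolist(),s["joints"].round(3),s["ft_force"])
im=read_camera("scene")
cv2.imwrite("pics/s1.png",cv2.resize(cv2.cvtColor(im,cv2.COLOR_RGB2BGR)[100:270,180:400],None,fx=3,fy=3))
E
```

```text
1.4 [ 0.17448228 -0.49514128  0.23127894] [[0.9431, 0.3324, -0.0], [0.3324, -0.9431, 0.0001], [-0.0, -0.0001, -1.0]] [-1.371  0.291 -0.153  1.127 -0.     1.431] [-0.87726272 -0.28568648 -0.26147565]
```

View pics/s1.png

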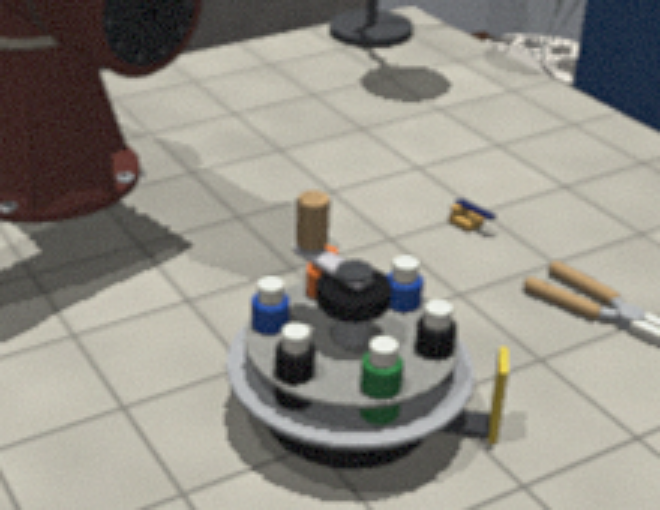

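The calls were refused because every row needs all seven keys. The picture shows nothing has moved: handle at crop (313,222), plate at (500,395). I'll resend the rows in full.

play_rows([
  {"grip": 1, "dx": 0.67, "dy": -0.52, "dz": 0, "ax": 0, "ay": 0, "az": -1},
  {"grip": 1, "dx": 0.71, "dy": -0.47, "dz": 0, "ax": 0, "ay": 0, "az": -1},
  {"grip": 1, "dx": 0.74, "dy": -0.42, "dz": 0, "ax": 0, "ay": 0, "az": -1},
  {"grip": 1, "dx": 0.77, "dy": -0.37, "dz": 0, "ax": 0, "ay": 0, "az": -1},
  {"grip": 1, "dx": 0.79, "dy": -0.32, "dz": 0, "ax": 0, "ay": 0, "az": -1},
  {"grip": 1, "dx": 0.81, "dy": -0.26, "dz": 0, "ax": 0, "ay": 0, "az": -1},
  {"grip": 1, "dx": 0.83, "dy": -0.2, "dz": 0, "ax": 0, "ay": 0, "az": -1},
  {"grip": 1, "dx": 0.84, "dy": -0.15, "dz": 0, "ax": 0, "ay": 0, "az": -1},
])

```text
time: 2.12
position: [0.2488, -0.3799, 0.2314]
orientation: [2.828, 1.367, 0.0]
ft_force: [-0.2, -0.6, 0.6]
width: 0.0854
finger_force: 0.0
```

play_rows([
  {"grip": 1, "dx": 0.85, "dy": -0.09, "dz": 0, "ax": 0, "ay": 0, "az": -1},
  {"grip": 1, "dx": 0.85, "dy": -0.03, "dz": 0, "ax": 0, "ay": 0, "az": -1},
  {"grip": 1, "dx": 0.85, "dy": 0.03, "dz": 0, "ax": 0, "ay": 0, "az": -1},
  {"grip": 1, "dx": 0.85, "dy": 0.09, "dz": 0, "ax": 0, "ay": 0, "az": -1},
  {"grip": 1, "dx": 0.84, "dy": 0.15, "dz": 0, "ax": 0, "ay": 0, "az": -1},
  {"grip": 1, "dx": 0.83, "dy": 0.21, "dz": 0, "ax": 0, "ay": 0, "az": -1},
  {"grip": 1, "dx": 0.81, "dy": 0.27, "dz": 0, "ax": 0, "ay": 0, "az": -1},
  {"grip": 1, "dx": 0.79, "dy": 0.32, "dz": 0, "ax": 0, "ay": 0, "az": -1},
])

```text
time: 2.78
position: [0.3225, -0.2651, 0.2314]
orientation: [2.342, 2.094, 0.0]
ft_force: [0.3, -0.8, 0.2]
width: 0.0852
finger_force: 0.0
```

play_rows([
  {"grip": 1, "dx": 0.77, "dy": 0.38, "dz": 0, "ax": 0, "ay": 0, "az": -1},
  {"grip": 1, "dx": 0.74, "dy": 0.43, "dz": 0, "ax": 0, "ay": 0, "az": -1},
  {"grip": 1, "dx": 0.71, "dy": 0.48, "dz": 0, "ax": 0, "ay": 0, "az": -1},
  {"grip": 1, "dx": 0.67, "dy": 0.53, "dz": 0, "ax": 0, "ay": 0, "az": -1},
  {"grip": 1, "dx": 0.63, "dy": 0.57, "dz": 0, "ax": 0, "ay": 0, "az": -1},
  {"grip": 1, "dx": 0.59, "dy": 0.62, "dz": 0, "ax": 0, "ay": 0, "az": -1},
  {"grip": 1, "dx": 0.55, "dy": 0.65, "dz": 0, "ax": 0, "ay": 0, "az": -1},
  {"grip": 1, "dx": 0.5, "dy": 0.69, "dz": 0, "ax": 0, "ay": 0, "az": -1},
])

```text
time: 3.45
position: [0.3965, -0.15, 0.2314]
orientation: [1.674, 2.658, -0.0]
ft_force: [-0.0, -0.9, 0.4]
width: 0.0855
finger_force: 0.0
```

```bash
sed -i 's/n=40;/n=16;/; s/R.from_rotvec(\[0,0,-np.radians(4)\])/R.from_rotvec([0,0,-np.radians(4)])/' plan.py; python3 plan.py; python3 -c "
from h import *
s=env.state();print(s['time'],s['position'],s['joints'].round(3))"
```

```text
[[0.45, 0.72, -0.01], [0.39, 0.75, -0.01], [0.34, 0.78, -0.01], [0.29, 0.8, -0.01], [0.23, 0.82, -0.01], [0.17, 0.83, -0.01], [0.11, 0.84, -0.01], [0.05, 0.85, -0.01]]
[[-0.01, 0.85, -0.01], [-0.06, 0.85, -0.01], [-0.12, 0.84, -0.01], [-0.18, 0.83, -0.01], [-0.24, 0.81, -0.01], [-0.3, 0.8, -0.01], [-0.35, 0.77, -0.01], [-0.4, 0.75, -0.01]]
[0.54346633 0.07858433 0.23463217] [[-1.0, 0.007, 0.0], [0.007, 1.0, -0.0], [-0.0, -0.0, -1.0]]
3.45 [ 0.39647843 -0.15000959  0.23143382] [-0.535  0.098 -0.397  1.076 -0.     0.589]
```

play_rows([
  {"grip": 1, "dx": 0.45, "dy": 0.72, "dz": 0, "ax": 0, "ay": 0, "az": -1},
  {"grip": 1, "dx": 0.4, "dy": 0.75, "dz": 0, "ax": 0, "ay": 0, "az": -1},
  {"grip": 1, "dx": 0.34, "dy": 0.78, "dz": 0, "ax": 0, "ay": 0, "az": -1},
  {"grip": 1, "dx": 0.29, "dy": 0.8, "dz": 0, "ax": 0, "ay": 0, "az": -1},
  {"grip": 1, "dx": 0.23, "dy": 0.82, "dz": 0, "ax": 0, "ay": 0, "az": -1},
  {"grip": 1, "dx": 0.17, "dy": 0.83, "dz": 0, "ax": 0, "ay": 0, "az": -1},
  {"grip": 1, "dx": 0.11, "dy": 0.84, "dz": 0, "ax": 0, "ay": 0, "az": -1},
  {"grip": 1, "dx": 0.05, "dy": 0.85, "dz": 0, "ax": 0, "ay": 0, "az": -1},
])

```text
time: 4.12
position: [0.4703, -0.0358, 0.2314]
orientation: [0.876, 3.017, -0.0]
ft_force: [0.6, -0.3, -0.0]
width: 0.0856
finger_force: 0.0
```

play_rows([
  {"grip": 1, "dx": 0, "dy": 0.85, "dz": 0, "ax": 0, "ay": 0, "az": -1},
  {"grip": 1, "dx": -0.06, "dy": 0.85, "dz": 0, "ax": 0, "ay": 0, "az": -1},
  {"grip": 1, "dx": -0.12, "dy": 0.84, "dz": 0, "ax": 0, "ay": 0, "az": -1},
  {"grip": 1, "dx": -0.18, "dy": 0.83, "dz": 0, "ax": 0, "ay": 0, "az": -1},
  {"grip": 1, "dx": -0.24, "dy": 0.81, "dz": 0, "ax": 0, "ay": 0, "az": -1},
  {"grip": 1, "dx": -0.3, "dy": 0.8, "dz": 0, "ax": 0, "ay": 0, "az": -1},
  {"grip": 1, "dx": -0.35, "dy": 0.77, "dz": 0, "ax": 0, "ay": 0, "az": -1},
  {"grip": 1, "dx": -0.4, "dy": 0.75, "dz": 0, "ax": 0, "ay": 0, "az": -1},
])

```text
time: 4.78
position: [0.544, 0.0784, 0.2313]
orientation: [0.011, 3.142, -0.0]
ft_force: [0.6, -0.3, -0.1]
width: 0.0856
finger_force: 0.0
```

```bash
python3 - <<'E'
from h import *
s=env.state();print(s["time"],s["position"],s["orientation"])
o=[]
for c in("top","scene"):
    im=read_camera(c);cv2.imwrite(f"pics/{c}2.png",cv2.cvtColor(im,cv2.COLOR_RGB2BGR))
    t=tip(c,"knob");print(c,t,atz(c,t[0],.19) if t else "")
a=cv2.imread("pics/scene2.png")[90:260,200:400];b=cv2.imread("pics/top2.png")[110:240,150:300]
cv2.imwrite("pics/v2.png",np.hstack([cv2.resize(a,(400,340)),cv2.resize(b,(392,340))]))
E
```

```text
4.7833 [0.54396383 0.07837636 0.23129068] [ 1.06519189e-02  3.14156224e+00 -1.82556217e-05]
top None 
scene ([283.8, 174.1], 0.88) [0.54722024 0.07489707 0.19      ]
```

View pics/v2.png

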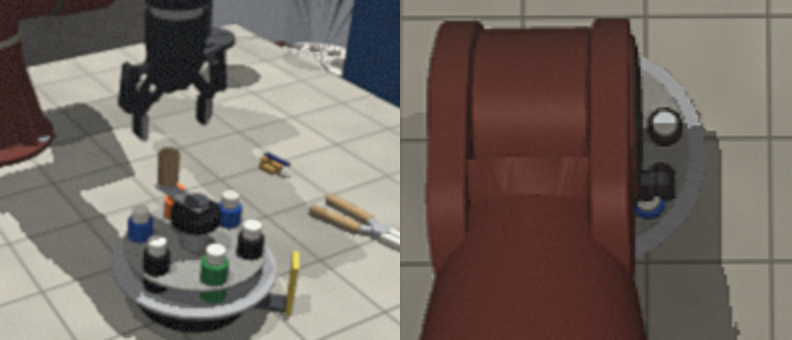

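The fingers straddle the handle (scene view, handle at crop (168,168)), while the arm hides most of the top view. Going down and gripping.

play_rows([
  {"grip": 1, "dx": 0, "dy": 0, "dz": 0.7, "ax": 0, "ay": 0, "az": 0},
  {"grip": 1, "dx": 0, "dy": 0, "dz": 0.7, "ax": 0, "ay": 0, "az": 0},
  {"grip": 1, "dx": 0, "dy": 0, "dz": 0.7, "ax": 0, "ay": 0, "az": 0},
  {"grip": 1, "dx": 0, "dy": 0, "dz": 0.65, "ax": 0, "ay": 0, "az": 0},
])

```text
time: 5.32
position: [0.543, 0.0768, 0.1757]
orientation: [-0.02, -3.141, 0.0]
ft_force: [0.3, 0.2, -0.4]
width: 0.0855
finger_force: 0.0
```

play_rows([
  {"grip": 0, "dx": 0, "dy": 0, "dz": 0, "ax": 0, "ay": 0, "az": 0},
  {"grip": 0, "dx": 0, "dy": 0, "dz": 0, "ax": 0, "ay": 0, "az": 0},
  {"grip": 0, "dx": 0, "dy": 0, "dz": 0, "ax": 0, "ay": 0, "az": 0},
  {"grip": 0, "dx": 0, "dy": 0, "dz": 0, "ax": 0, "ay": 0, "az": 0},
  {"grip": 0, "dx": 0, "dy": 0, "dz": 0, "ax": 0, "ay": 0, "az": 0},
  {"grip": 0, "dx": 0, "dy": 0, "dz": 0, "ax": 0, "ay": 0, "az": 0},
])

```text
time: 5.82
position: [0.5441, 0.0775, 0.1774]
orientation: [0.016, 3.14, -0.0]
ft_force: [-2.1, -0.5, 6.0]
width: 0.0283
finger_force: 58.8
```

```bash
cat >> h.py <<'E'
def gen(a0,steps,r=.055):
    a=np.radians(np.r_[a0,a0+np.cumsum(steps)]);p=r*np.c_[-np.cos(a),np.sin(a)]/.02
    q=np.round(p,2);d=np.diff(q,axis=0)
    for i in range(0,len(d),8):print(" ".join(f"({x:.2f},{y:.2f})" for x,y in d[i:i+8]),"->",np.round(np.degrees(a[min(i+8,len(d))]),1))
E
python3 -c "
from h import *
gen(190.4,[5,10,10,10,10,10,10,10]+[10]*8)
s=env.state();print(s['ft_force'],s['wrist_torque'],s['position'])"
```

```text
(-0.05,-0.23) (-0.17,-0.45) (-0.24,-0.41) (-0.31,-0.37) (-0.37,-0.30) (-0.42,-0.24) (-0.45,-0.16) (-0.47,-0.08) -> 265.4
(-0.48,0.00) (-0.47,0.09) (-0.45,0.17) (-0.41,0.24) (-0.37,0.31) (-0.30,0.37) (-0.24,0.42) (-0.16,0.45) -> 345.4
[-2.13455849 -0.50474819  5.99619963] [-0.04986928  0.24930283  0.01599747] [0.54405466 0.07753821 0.17740934]
```

play_rows([
  {"grip": 0, "dx": -0.05, "dy": -0.23, "dz": 0, "ax": 0, "ay": 0, "az": 0},
  {"grip": 0, "dx": -0.17, "dy": -0.45, "dz": 0, "ax": 0, "ay": 0, "az": 0},
  {"grip": 0, "dx": -0.24, "dy": -0.41, "dz": 0, "ax": 0, "ay": 0, "az": 0},
  {"grip": 0, "dx": -0.31, "dy": -0.37, "dz": 0, "ax": 0, "ay": 0, "az": 0},
])

```text
time: 6.15
position: [0.5593, 0.048, 0.1774]
orientation: [0.016, 3.14, 0.0]
ft_force: [0.3, 2.0, 4.7]
width: 0.0285
finger_force: 58.9
```

play_rows([
  {"grip": 0, "dx": -0.37, "dy": -0.3, "dz": 0, "ax": 0, "ay": 0, "az": 0},
  {"grip": 0, "dx": -0.42, "dy": -0.24, "dz": 0, "ax": 0, "ay": 0, "az": 0},
  {"grip": 0, "dx": -0.45, "dy": -0.16, "dz": 0, "ax": 0, "ay": 0, "az": 0},
  {"grip": 0, "dx": -0.47, "dy": -0.08, "dz": 0, "ax": 0, "ay": 0, "az": 0},
])

```text
time: 6.48
position: [0.5939, 0.032, 0.1774]
orientation: [0.017, 3.139, 0.0]
ft_force: [-0.7, 2.5, 6.2]
width: 0.0285
finger_force: 59.1
```

Forces stay small (about 2.5 N), so the circle fits. Generating the run rows.

```bash
python3 -c "
from h import *
gen(265.4,[12,14]+[15.652]*86)"
```

```text
(-0.57,0.01) (-0.65,0.17) (-0.66,0.37) (-0.53,0.52) (-0.37,0.66) (-0.17,0.72) (0.02,0.75) (0.22,0.72) -> 385.3
(0.41,0.62) (0.57,0.50) (0.67,0.32) (0.74,0.13) (0.75,-0.08) (0.69,-0.27) (0.60,-0.45) (0.45,-0.60) -> 510.5
(0.28,-0.69) (0.08,-0.75) (-0.13,-0.74) (-0.32,-0.67) (-0.49,-0.57) (-0.62,-0.41) (-0.72,-0.23) (-0.75,-0.03) -> 635.7
(-0.72,0.18) (-0.66,0.37) (-0.53,0.52) (-0.37,0.66) (-0.17,0.72) (0.02,0.75) (0.22,0.72) (0.41,0.62) -> 761.0
(0.57,0.50) (0.67,0.32) (0.74,0.13) (0.75,-0.08) (0.69,-0.27) (0.60,-0.45) (0.45,-0.60) (0.28,-0.69) -> 886.2
(0.08,-0.75) (-0.13,-0.74) (-0.32,-0.67) (-0.49,-0.57) (-0.62,-0.41) (-0.72,-0.23) (-0.75,-0.03) (-0.72,0.18) -> 1011.4
(-0.66,0.37) (-0.53,0.52) (-0.37,0.66) (-0.17,0.72) (0.02,0.75) (0.22,0.72) (0.41,0.62) (0.57,0.50) -> 1136.6
(0.67,0.32) (0.74,0.13) (0.74,-0.08) (0.70,-0.27) (0.60,-0.45) (0.45,-0.60) (0.28,-0.69) (0.08,-0.75) -> 1261.8
(-0.13,-0.74) (-0.32,-0.67) (-0.49,-0.57) (-0.62,-0.41) (-0.72,-0.23) (-0.74,-0.03) (-0.73,0.18) (-0.66,0.36) -> 1387.0
(-0.53,0.53) (-0.37,0.66) (-0.17,0.72) (0.02,0.75) (0.22,0.72) (0.41,0.62) (0.57,0.50) (0.67,0.32) -> 1512.3
(0.74,0.13) (0.74,-0.08) (0.70,-0.27) (0.60,-0.45) (0.45,-0.60) (0.28,-0.69) (0.08,-0.75) (-0.13,-0.74) -> 1637.5
```

play_rows([
  {"grip": 0, "dx": -0.57, "dy": 0.01, "dz": 0, "ax": 0, "ay": 0, "az": 0},
  {"grip": 0, "dx": -0.65, "dy": 0.17, "dz": 0, "ax": 0, "ay": 0, "az": 0},
  {"grip": 0, "dx": -0.66, "dy": 0.37, "dz": 0, "ax": 0, "ay": 0, "az": 0},
  {"grip": 0, "dx": -0.53, "dy": 0.52, "dz": 0, "ax": 0, "ay": 0, "az": 0},
  {"grip": 0, "dx": -0.37, "dy": 0.66, "dz": 0, "ax": 0, "ay": 0, "az": 0},
  {"grip": 0, "dx": -0.17, "dy": 0.72, "dz": 0, "ax": 0, "ay": 0, "az": 0},
  {"grip": 0, "dx": 0.02, "dy": 0.75, "dz": 0, "ax": 0, "ay": 0, "az": 0},
  {"grip": 0, "dx": 0.22, "dy": 0.72, "dz": 0, "ax": 0, "ay": 0, "az": 0},
])

```text
time: 7.15
position: [0.6483, 0.1104, 0.1774]
orientation: [0.017, 3.14, -0.001]
ft_force: [-6.5, -3.1, 9.2]
width: 0.0286
finger_force: 59.6
```

play_rows([
  {"grip": 0, "dx": 0.41, "dy": 0.62, "dz": 0, "ax": 0, "ay": 0, "az": 0},
  {"grip": 0, "dx": 0.57, "dy": 0.5, "dz": 0, "ax": 0, "ay": 0, "az": 0},
  {"grip": 0, "dx": 0.67, "dy": 0.32, "dz": 0, "ax": 0, "ay": 0, "az": 0},
  {"grip": 0, "dx": 0.74, "dy": 0.13, "dz": 0, "ax": 0, "ay": 0, "az": 0},
  {"grip": 0, "dx": 0.75, "dy": -0.08, "dz": 0, "ax": 0, "ay": 0, "az": 0},
  {"grip": 0, "dx": 0.69, "dy": -0.27, "dz": 0, "ax": 0, "ay": 0, "az": 0},
  {"grip": 0, "dx": 0.6, "dy": -0.45, "dz": 0, "ax": 0, "ay": 0, "az": 0},
  {"grip": 0, "dx": 0.45, "dy": -0.6, "dz": 0, "ax": 0, "ay": 0, "az": 0},
])

```text
time: 7.82
position: [0.5505, 0.1146, 0.1774]
orientation: [0.015, 3.139, -0.0]
ft_force: [5.5, -2.7, 3.4]
width: 0.0284
finger_force: 59.6
```

play_rows([
  {"grip": 0, "dx": 0.28, "dy": -0.69, "dz": 0, "ax": 0, "ay": 0, "az": 0},
  {"grip": 0, "dx": 0.08, "dy": -0.75, "dz": 0, "ax": 0, "ay": 0, "az": 0},
  {"grip": 0, "dx": -0.13, "dy": -0.74, "dz": 0, "ax": 0, "ay": 0, "az": 0},
  {"grip": 0, "dx": -0.32, "dy": -0.67, "dz": 0, "ax": 0, "ay": 0, "az": 0},
  {"grip": 0, "dx": -0.49, "dy": -0.57, "dz": 0, "ax": 0, "ay": 0, "az": 0},
  {"grip": 0, "dx": -0.62, "dy": -0.41, "dz": 0, "ax": 0, "ay": 0, "az": 0},
  {"grip": 0, "dx": -0.72, "dy": -0.23, "dz": 0, "ax": 0, "ay": 0, "az": 0},
  {"grip": 0, "dx": -0.75, "dy": -0.03, "dz": 0, "ax": 0, "ay": 0, "az": 0},
])

```text
time: 8.48
position: [0.6043, 0.0319, 0.1773]
orientation: [0.017, 3.14, 0.004]
ft_force: [-1.1, 11.4, 9.7]
width: 0.0284
finger_force: 60.5
```

play_rows([
  {"grip": 0, "dx": -0.72, "dy": 0.18, "dz": 0, "ax": 0, "ay": 0, "az": 0},
  {"grip": 0, "dx": -0.66, "dy": 0.37, "dz": 0, "ax": 0, "ay": 0, "az": 0},
  {"grip": 0, "dx": -0.53, "dy": 0.52, "dz": 0, "ax": 0, "ay": 0, "az": 0},
  {"grip": 0, "dx": -0.37, "dy": 0.66, "dz": 0, "ax": 0, "ay": 0, "az": 0},
  {"grip": 0, "dx": -0.17, "dy": 0.72, "dz": 0, "ax": 0, "ay": 0, "az": 0},
  {"grip": 0, "dx": 0.02, "dy": 0.75, "dz": 0, "ax": 0, "ay": 0, "az": 0},
  {"grip": 0, "dx": 0.22, "dy": 0.72, "dz": 0, "ax": 0, "ay": 0, "az": 0},
  {"grip": 0, "dx": 0.41, "dy": 0.62, "dz": 0, "ax": 0, "ay": 0, "az": 0},
])

```text
time: 9.15
position: [0.6406, 0.1225, 0.1774]
orientation: [0.017, 3.14, -0.001]
ft_force: [-4.6, -4.3, 11.4]
width: 0.0286
finger_force: 60.7
```

```bash
cat >> h.py <<'E'
C=np.array([.5985,.0875])
def snap(name):
    s=env.state();im=read_camera("scene");cv2.imwrite(f"pics/{name}.png",cv2.cvtColor(im,cv2.COLOR_RGB2BGR))
    print(s["time"],s["position"],s["ft_force"].round(1));look(name)
def look(name):
    hsv=cv2.cvtColor(cv2.imread(f"pics/{name}.png"),cv2.COLOR_BGR2HSV)
    for col,lo,hi in(("orange",(3,150,90),(14,255,255)),("green",(50,110,30),(85,255,255)),("blue",(105,140,40),(125,255,255))):
        m=cv2.inRange(hsv,lo,hi);m[:150]=0;m[260:]=0;m[:,:240]=0;m[:,350:]=0
        n,_,st,ce=cv2.connectedComponentsWithStats(m)
        for i in range(1,n):
            if st[i,4]>=6:
                P=atz("scene",ce[i],.068 if col=="orange" else .10)[:2]-C
                print(col,ce[i].round(1),st[i].tolist(),"r",np.hypot(*P).round(3),"ang",np.degrees(np.arctan2(P[1],P[0])).round(1)%360)
E
python3 -c "
from h import *
look('scene0');look('scene2');snap('r1')"
```

```text
orange [283.9 192.6] [283, 188, 4, 11, 27] r 0.136 ang 163.1
green [306.5 225.9] [301, 218, 13, 14, 117] r 0.074 ang 347.4
green [306.6 237.8] [301, 236, 12, 5, 41] r 0.119 ang 339.1
blue [314.1 197.9] [309, 192, 11, 12, 86] r 0.079 ang 107.6
blue [269.6 204.9] [264, 199, 12, 12, 99] r 0.077 ang 224.3
orange [283.9 192.6] [283, 188, 4, 11, 27] r 0.136 ang 163.1
green [306.5 226. ] [301, 218, 13, 14, 116] r 0.074 ang 347.3
green [306.5 237.9] [301, 236, 12, 5, 45] r 0.12 ang 339.0
blue [314.5 198.1] [309, 192, 11, 12, 83] r 0.079 ang 106.7
blue [269.7 205.4] [264, 199, 12, 12, 93] r 0.076 ang 225.8
9.15 [0.64055519 0.12249877 0.17736094] [-4.6 -4.3 11.4]
orange [319.  202.2] [314, 197, 12, 10, 55] r 0.11 ang 109.1
green [272.4 217.4] [267, 211, 12, 12, 109] r 0.075 ang 269.0
green [269.8 229.2] [267, 226, 8, 6, 19] r 0.113 ang 290.0
blue [322.5 218.2] [316, 212, 14, 12, 110] r 0.076 ang 31.2
blue [324.7 230.5] [321, 228, 7, 5, 15] r 0.11 ang 7.1
```

```bash
cat >> h.py <<'E'
def sim(steps,J,w=0.,th=0.,dry=.004,vis=.004,k=.018):
    # steps: list of (deg,dt)
    for d,dt in steps:
        n=40;h=dt/n;wc=np.radians(d)/dt
        for _ in range(n):
            t=k*(wc-w)
            if abs(w)<1e-9 and abs(t)<dry: continue
            f=dry*np.sign(w if abs(w)>1e-9 else t)+vis*w
            w2=w+h*(t-f)/J
            w=0. if w*w2<0 else w2
            th+=w*h
    return np.degrees(th),w*60/2/np.pi
R=1/12.
E
python3 -c "
from h import *
st=[(5,R)]+[(10,R)]*7+[(12,R),(14,R)]+[(15.652,R)]*30
for J in(.0094,.011,.0125,.014,.0157,.018,.021,.025):print(J,sim(st,J),sim(st+[(0,.05)],J))"
```

```text
0.0094 (np.float64(371.2576799951705), np.float64(23.847969946817795)) (np.float64(377.96878973658767), np.float64(21.018707561936633))
0.011 (np.float64(360.98328955465695), np.float64(23.803787036233448)) (np.float64(367.74421227146325), np.float64(21.370439186725477))
0.0125 (np.float64(351.4808035291507), np.float64(23.734474346170497)) (np.float64(358.2661805379177), np.float64(21.586582983900282))
0.014 (np.float64(342.15007355235866), np.float64(23.634931681182756)) (np.float64(348.9417428545848), np.float64(21.715973244353343))
0.0157 (np.float64(331.8324469338695), np.float64(23.48493415612211)) (np.float64(338.61232229191467), np.float64(21.776884878942266))
0.018 (np.float64(318.38309648499785), np.float64(23.223097242877206)) (np.float64(325.12010278425174), np.float64(21.74237860341692))
0.021 (np.float64(301.8235618958179), np.float64(22.795926915497404)) (np.float64(308.46809042596027), np.float64(21.54318496321269))
0.025 (np.float64(281.562305260599), np.float64(22.11898852847367)) (np.float64(288.03890504852035), np.float64(21.091562685133418))
```

play_rows([
  {"grip": 0, "dx": 0.57, "dy": 0.5, "dz": 0, "ax": 0, "ay": 0, "az": 0},
  {"grip": 0, "dx": 0.67, "dy": 0.32, "dz": 0, "ax": 0, "ay": 0, "az": 0},
  {"grip": 0, "dx": 0.74, "dy": 0.13, "dz": 0, "ax": 0, "ay": 0, "az": 0},
  {"grip": 0, "dx": 0.75, "dy": -0.08, "dz": 0, "ax": 0, "ay": 0, "az": 0},
  {"grip": 0, "dx": 0.69, "dy": -0.27, "dz": 0, "ax": 0, "ay": 0, "az": 0},
  {"grip": 0, "dx": 0.6, "dy": -0.45, "dz": 0, "ax": 0, "ay": 0, "az": 0},
  {"grip": 0, "dx": 0.45, "dy": -0.6, "dz": 0, "ax": 0, "ay": 0, "az": 0},
  {"grip": 0, "dx": 0.28, "dy": -0.69, "dz": 0, "ax": 0, "ay": 0, "az": 0},
])

```text
time: 9.87
position: [0.5447, 0.1004, 0.1774]
orientation: [0.015, 3.14, 0.0]
ft_force: [4.9, -0.0, 7.3]
width: 0.0287
finger_force: 60.3
```

play_rows([
  {"grip": 0, "dx": 0.08, "dy": -0.75, "dz": 0, "ax": 0, "ay": 0, "az": 0},
  {"grip": 0, "dx": -0.13, "dy": -0.74, "dz": 0, "ax": 0, "ay": 0, "az": 0},
  {"grip": 0, "dx": -0.32, "dy": -0.67, "dz": 0, "ax": 0, "ay": 0, "az": 0},
  {"grip": 0, "dx": -0.49, "dy": -0.57, "dz": 0, "ax": 0, "ay": 0, "az": 0},
  {"grip": 0, "dx": -0.62, "dy": -0.41, "dz": 0, "ax": 0, "ay": 0, "az": 0},
  {"grip": 0, "dx": -0.72, "dy": -0.23, "dz": 0, "ax": 0, "ay": 0, "az": 0},
  {"grip": 0, "dx": -0.75, "dy": -0.03, "dz": 0, "ax": 0, "ay": 0, "az": 0},
  {"grip": 0, "dx": -0.72, "dy": 0.18, "dz": 0, "ax": 0, "ay": 0, "az": 0},
])

```text
time: 10.53
position: [0.6187, 0.0355, 0.1773]
orientation: [0.017, 3.14, 0.003]
ft_force: [-3.5, 8.5, 11.8]
width: 0.0284
finger_force: 60.7
```

play_rows([
  {"grip": 0, "dx": -0.66, "dy": 0.37, "dz": 0, "ax": 0, "ay": 0, "az": 0},
  {"grip": 0, "dx": -0.53, "dy": 0.52, "dz": 0, "ax": 0, "ay": 0, "az": 0},
  {"grip": 0, "dx": -0.37, "dy": 0.66, "dz": 0, "ax": 0, "ay": 0, "az": 0},
  {"grip": 0, "dx": -0.17, "dy": 0.72, "dz": 0, "ax": 0, "ay": 0, "az": 0},
  {"grip": 0, "dx": 0.02, "dy": 0.75, "dz": 0, "ax": 0, "ay": 0, "az": 0},
  {"grip": 0, "dx": 0.22, "dy": 0.72, "dz": 0, "ax": 0, "ay": 0, "az": 0},
  {"grip": 0, "dx": 0.41, "dy": 0.62, "dz": 0, "ax": 0, "ay": 0, "az": 0},
  {"grip": 0, "dx": 0.57, "dy": 0.5, "dz": 0, "ax": 0, "ay": 0, "az": 0},
])

```text
time: 11.2
position: [0.6293, 0.1326, 0.1773]
orientation: [0.017, 3.14, -0.001]
ft_force: [-3.1, -5.4, 11.2]
width: 0.028
finger_force: 60.8
```

```bash
python3 -c "
from h import *
snap('r2')
st=[(5,R)]+[(10,R)]*7+[(12,R),(14,R)]+[(15.652,R)]*30+[(0,.05)]+[(15.652,R)]*24
for J,d,v in((.022,.004,.004),(.0235,.004,.004),(.025,.004,.004),(.0157,.006,.006),(.02,.005,.005)):print(J,d,sim(st[:40],J,dry=d,vis=v),sim(st,J,dry=d,vis=v))"
```

```text
11.2 [0.62931291 0.13262534 0.17734063] [-3.1 -5.4 11.2]
orange [316.  219.9] [310, 210, 13, 20, 211] r 0.055 ang 57.0
orange [320.1 237. ] [311, 232, 17, 11, 89] r 0.096 ang 8.0
green [279.6 196.8] [275, 191, 11, 11, 85] r 0.076 ang 186.4
blue [324.2 207.5] [319, 201, 11, 13, 89] r 0.077 ang 68.7
blue [286.6 225.2] [281, 218, 13, 13, 119] r 0.075 ang 307.1
blue [285.7 236.8] [281, 234, 11, 6, 46] r 0.12 ang 314.2
0.022 0.004 (np.float64(296.5626744213794), np.float64(22.636230297123234)) (np.float64(577.1017917393033), np.float64(23.54804551268153))
0.0235 0.004 (np.float64(288.91646517843344), np.float64(22.383897951560602)) (np.float64(567.9179985333113), np.float64(23.477706974771145))
0.025 0.004 (np.float64(281.562305260599), np.float64(22.11898852847367)) (np.float64(558.8567116193256), np.float64(23.39783097257794))
0.0157 0.006 (np.float64(298.61387680608857), np.float64(20.845914445071596)) (np.float64(550.3947433952678), np.float64(20.999167450404673))
0.02 0.005 (np.float64(292.25335067592266), np.float64(21.66292806434097)) (np.float64(557.8423298894169), np.float64(22.21415195671273))
```

The model fits both measurements with J≈0.025 and nominal drag (now 23.4 rpm). Next comes an uninterrupted run of 80 rows or more.

```bash
python3 -c "
from h import *
gen(1136.6,[15.652]*80)"
```

```text
(0.67,0.32) (0.74,0.13) (0.74,-0.08) (0.70,-0.27) (0.60,-0.45) (0.45,-0.60) (0.28,-0.69) (0.08,-0.75) -> 1261.8
(-0.13,-0.74) (-0.32,-0.67) (-0.49,-0.57) (-0.62,-0.41) (-0.72,-0.23) (-0.74,-0.03) (-0.73,0.18) (-0.66,0.36) -> 1387.0
(-0.53,0.53) (-0.37,0.65) (-0.17,0.73) (0.02,0.75) (0.22,0.71) (0.41,0.63) (0.57,0.50) (0.67,0.32) -> 1512.2
(0.74,0.13) (0.74,-0.08) (0.70,-0.27) (0.60,-0.45) (0.45,-0.60) (0.28,-0.69) (0.08,-0.75) (-0.13,-0.74) -> 1637.5
(-0.32,-0.67) (-0.49,-0.57) (-0.62,-0.41) (-0.72,-0.23) (-0.74,-0.03) (-0.73,0.18) (-0.66,0.36) (-0.53,0.53) -> 1762.7
(-0.37,0.65) (-0.17,0.73) (0.02,0.75) (0.22,0.71) (0.41,0.63) (0.57,0.50) (0.67,0.32) (0.74,0.13) -> 1887.9
(0.74,-0.08) (0.70,-0.27) (0.60,-0.45) (0.45,-0.60) (0.28,-0.69) (0.08,-0.75) (-0.13,-0.74) (-0.32,-0.67) -> 2013.1
(-0.49,-0.57) (-0.62,-0.41) (-0.72,-0.23) (-0.74,-0.03) (-0.73,0.18) (-0.66,0.36) (-0.53,0.53) (-0.37,0.65) -> 2138.3
(-0.17,0.73) (0.02,0.75) (0.22,0.71) (0.41,0.63) (0.57,0.50) (0.67,0.32) (0.74,0.13) (0.74,-0.08) -> 2263.5
(0.70,-0.27) (0.60,-0.45) (0.45,-0.60) (0.28,-0.69) (0.08,-0.75) (-0.13,-0.73) (-0.32,-0.68) (-0.49,-0.57) -> 2388.8
```

play_rows([
  {"grip": 0, "dx": 0.67, "dy": 0.32, "dz": 0, "ax": 0, "ay": 0, "az": 0},
  {"grip": 0, "dx": 0.74, "dy": 0.13, "dz": 0, "ax": 0, "ay": 0, "az": 0},
  {"grip": 0, "dx": 0.74, "dy": -0.08, "dz": 0, "ax": 0, "ay": 0, "az": 0},
  {"grip": 0, "dx": 0.7, "dy": -0.27, "dz": 0, "ax": 0, "ay": 0, "az": 0},
  {"grip": 0, "dx": 0.6, "dy": -0.45, "dz": 0, "ax": 0, "ay": 0, "az": 0},
  {"grip": 0, "dx": 0.45, "dy": -0.6, "dz": 0, "ax": 0, "ay": 0, "az": 0},
  {"grip": 0, "dx": 0.28, "dy": -0.69, "dz": 0, "ax": 0, "ay": 0, "az": 0},
  {"grip": 0, "dx": 0.08, "dy": -0.75, "dz": 0, "ax": 0, "ay": 0, "az": 0},
])

```text
time: 11.92
position: [0.543, 0.0852, 0.1774]
orientation: [0.015, 3.14, 0.0]
ft_force: [5.5, 0.0, 6.5]
width: 0.0287
finger_force: 60.4
```

play_rows([
  {"grip": 0, "dx": -0.13, "dy": -0.74, "dz": 0, "ax": 0, "ay": 0, "az": 0},
  {"grip": 0, "dx": -0.32, "dy": -0.67, "dz": 0, "ax": 0, "ay": 0, "az": 0},
  {"grip": 0, "dx": -0.49, "dy": -0.57, "dz": 0, "ax": 0, "ay": 0, "az": 0},
  {"grip": 0, "dx": -0.62, "dy": -0.41, "dz": 0, "ax": 0, "ay": 0, "az": 0},
  {"grip": 0, "dx": -0.72, "dy": -0.23, "dz": 0, "ax": 0, "ay": 0, "az": 0},
  {"grip": 0, "dx": -0.74, "dy": -0.03, "dz": 0, "ax": 0, "ay": 0, "az": 0},
  {"grip": 0, "dx": -0.73, "dy": 0.18, "dz": 0, "ax": 0, "ay": 0, "az": 0},
  {"grip": 0, "dx": -0.66, "dy": 0.36, "dz": 0, "ax": 0, "ay": 0, "az": 0},
])

```text
time: 12.58
position: [0.6317, 0.0428, 0.1773]
orientation: [0.017, 3.141, 0.003]
ft_force: [-6.4, 7.8, 13.0]
width: 0.0287
finger_force: 61.1
```

play_rows([
  {"grip": 0, "dx": -0.53, "dy": 0.53, "dz": 0, "ax": 0, "ay": 0, "az": 0},
  {"grip": 0, "dx": -0.37, "dy": 0.65, "dz": 0, "ax": 0, "ay": 0, "az": 0},
  {"grip": 0, "dx": -0.17, "dy": 0.73, "dz": 0, "ax": 0, "ay": 0, "az": 0},
  {"grip": 0, "dx": 0.02, "dy": 0.75, "dz": 0, "ax": 0, "ay": 0, "az": 0},
  {"grip": 0, "dx": 0.22, "dy": 0.71, "dz": 0, "ax": 0, "ay": 0, "az": 0},
  {"grip": 0, "dx": 0.41, "dy": 0.63, "dz": 0, "ax": 0, "ay": 0, "az": 0},
  {"grip": 0, "dx": 0.57, "dy": 0.5, "dz": 0, "ax": 0, "ay": 0, "az": 0},
  {"grip": 0, "dx": 0.67, "dy": 0.32, "dz": 0, "ax": 0, "ay": 0, "az": 0},
])

```text
time: 13.25
position: [0.6159, 0.1393, 0.1774]
orientation: [0.016, 3.139, -0.001]
ft_force: [-0.2, -6.2, 10.0]
width: 0.0288
finger_force: 60.9
```

play_rows([
  {"grip": 0, "dx": 0.74, "dy": 0.13, "dz": 0, "ax": 0, "ay": 0, "az": 0},
  {"grip": 0, "dx": 0.74, "dy": -0.08, "dz": 0, "ax": 0, "ay": 0, "az": 0},
  {"grip": 0, "dx": 0.7, "dy": -0.27, "dz": 0, "ax": 0, "ay": 0, "az": 0},
  {"grip": 0, "dx": 0.6, "dy": -0.45, "dz": 0, "ax": 0, "ay": 0, "az": 0},
  {"grip": 0, "dx": 0.45, "dy": -0.6, "dz": 0, "ax": 0, "ay": 0, "az": 0},
  {"grip": 0, "dx": 0.28, "dy": -0.69, "dz": 0, "ax": 0, "ay": 0, "az": 0},
  {"grip": 0, "dx": 0.08, "dy": -0.75, "dz": 0, "ax": 0, "ay": 0, "az": 0},
  {"grip": 0, "dx": -0.13, "dy": -0.74, "dz": 0, "ax": 0, "ay": 0, "az": 0},
])

```text
time: 13.92
position: [0.5456, 0.0701, 0.1774]
orientation: [0.016, 3.14, 0.0]
ft_force: [4.1, 1.8, 6.8]
width: 0.0288
finger_force: 60.4
```

play_rows([
  {"grip": 0, "dx": -0.32, "dy": -0.67, "dz": 0, "ax": 0, "ay": 0, "az": 0},
  {"grip": 0, "dx": -0.49, "dy": -0.57, "dz": 0, "ax": 0, "ay": 0, "az": 0},
  {"grip": 0, "dx": -0.62, "dy": -0.41, "dz": 0, "ax": 0, "ay": 0, "az": 0},
  {"grip": 0, "dx": -0.72, "dy": -0.23, "dz": 0, "ax": 0, "ay": 0, "az": 0},
  {"grip": 0, "dx": -0.74, "dy": -0.03, "dz": 0, "ax": 0, "ay": 0, "az": 0},
  {"grip": 0, "dx": -0.73, "dy": 0.18, "dz": 0, "ax": 0, "ay": 0, "az": 0},
  {"grip": 0, "dx": -0.66, "dy": 0.36, "dz": 0, "ax": 0, "ay": 0, "az": 0},
  {"grip": 0, "dx": -0.53, "dy": 0.53, "dz": 0, "ax": 0, "ay": 0, "az": 0},
])

```text
time: 14.58
position: [0.6422, 0.0533, 0.1773]
orientation: [0.017, 3.141, 0.003]
ft_force: [-7.1, 5.8, 12.9]
width: 0.0286
finger_force: 61.2
```

play_rows([
  {"grip": 0, "dx": -0.37, "dy": 0.65, "dz": 0, "ax": 0, "ay": 0, "az": 0},
  {"grip": 0, "dx": -0.17, "dy": 0.73, "dz": 0, "ax": 0, "ay": 0, "az": 0},
  {"grip": 0, "dx": 0.02, "dy": 0.75, "dz": 0, "ax": 0, "ay": 0, "az": 0},
  {"grip": 0, "dx": 0.22, "dy": 0.71, "dz": 0, "ax": 0, "ay": 0, "az": 0},
  {"grip": 0, "dx": 0.41, "dy": 0.63, "dz": 0, "ax": 0, "ay": 0, "az": 0},
  {"grip": 0, "dx": 0.57, "dy": 0.5, "dz": 0, "ax": 0, "ay": 0, "az": 0},
  {"grip": 0, "dx": 0.67, "dy": 0.32, "dz": 0, "ax": 0, "ay": 0, "az": 0},
  {"grip": 0, "dx": 0.74, "dy": 0.13, "dz": 0, "ax": 0, "ay": 0, "az": 0},
])

```text
time: 15.25
position: [0.6011, 0.1421, 0.1773]
orientation: [0.016, 3.139, -0.001]
ft_force: [-0.6, -5.6, 9.4]
width: 0.0287
finger_force: 60.8
```

play_rows([
  {"grip": 0, "dx": 0.74, "dy": -0.08, "dz": 0, "ax": 0, "ay": 0, "az": 0},
  {"grip": 0, "dx": 0.7, "dy": -0.27, "dz": 0, "ax": 0, "ay": 0, "az": 0},
  {"grip": 0, "dx": 0.6, "dy": -0.45, "dz": 0, "ax": 0, "ay": 0, "az": 0},
  {"grip": 0, "dx": 0.45, "dy": -0.6, "dz": 0, "ax": 0, "ay": 0, "az": 0},
  {"grip": 0, "dx": 0.28, "dy": -0.69, "dz": 0, "ax": 0, "ay": 0, "az": 0},
  {"grip": 0, "dx": 0.08, "dy": -0.75, "dz": 0, "ax": 0, "ay": 0, "az": 0},
  {"grip": 0, "dx": -0.13, "dy": -0.74, "dz": 0, "ax": 0, "ay": 0, "az": 0},
  {"grip": 0, "dx": -0.32, "dy": -0.67, "dz": 0, "ax": 0, "ay": 0, "az": 0},
])

```text
time: 15.92
position: [0.5522, 0.0564, 0.1774]
orientation: [0.016, 3.14, 0.0]
ft_force: [5.3, 3.2, 7.0]
width: 0.0288
finger_force: 60.3
```

play_rows([
  {"grip": 0, "dx": -0.49, "dy": -0.57, "dz": 0, "ax": 0, "ay": 0, "az": 0},
  {"grip": 0, "dx": -0.62, "dy": -0.41, "dz": 0, "ax": 0, "ay": 0, "az": 0},
  {"grip": 0, "dx": -0.72, "dy": -0.23, "dz": 0, "ax": 0, "ay": 0, "az": 0},
  {"grip": 0, "dx": -0.74, "dy": -0.03, "dz": 0, "ax": 0, "ay": 0, "az": 0},
  {"grip": 0, "dx": -0.73, "dy": 0.18, "dz": 0, "ax": 0, "ay": 0, "az": 0},
  {"grip": 0, "dx": -0.66, "dy": 0.36, "dz": 0, "ax": 0, "ay": 0, "az": 0},
  {"grip": 0, "dx": -0.53, "dy": 0.53, "dz": 0, "ax": 0, "ay": 0, "az": 0},
  {"grip": 0, "dx": -0.37, "dy": 0.65, "dz": 0, "ax": 0, "ay": 0, "az": 0},
])

```text
time: 16.58
position: [0.6496, 0.0662, 0.1773]
orientation: [0.017, 3.141, 0.002]
ft_force: [-8.1, 3.3, 14.2]
width: 0.0285
finger_force: 61.3
```

play_rows([
  {"grip": 0, "dx": -0.17, "dy": 0.73, "dz": 0, "ax": 0, "ay": 0, "az": 0},
  {"grip": 0, "dx": 0.02, "dy": 0.75, "dz": 0, "ax": 0, "ay": 0, "az": 0},
  {"grip": 0, "dx": 0.22, "dy": 0.71, "dz": 0, "ax": 0, "ay": 0, "az": 0},
  {"grip": 0, "dx": 0.41, "dy": 0.63, "dz": 0, "ax": 0, "ay": 0, "az": 0},
  {"grip": 0, "dx": 0.57, "dy": 0.5, "dz": 0, "ax": 0, "ay": 0, "az": 0},
  {"grip": 0, "dx": 0.67, "dy": 0.32, "dz": 0, "ax": 0, "ay": 0, "az": 0},
  {"grip": 0, "dx": 0.74, "dy": 0.13, "dz": 0, "ax": 0, "ay": 0, "az": 0},
  {"grip": 0, "dx": 0.74, "dy": -0.08, "dz": 0, "ax": 0, "ay": 0, "az": 0},
])

```text
time: 17.25
position: [0.5862, 0.1408, 0.1774]
orientation: [0.015, 3.139, 0.0]
ft_force: [1.1, -5.5, 9.3]
width: 0.0288
finger_force: 60.7
```

```bash
python3 -c "
from h import *
snap('r3')
st=[(5,R)]+[(10,R)]*7+[(12,R),(14,R)]+[(15.652,R)]*30+[(0,.05)]+[(15.652,R)]*24+[(0,.05)]+[(15.652,R)]*72
print(sim(st,.025))"
```

```text
17.25 [0.58616443 0.14076622 0.17738876] [ 1.1 -5.5  9.3]
orange [298.9 183.7] [296, 182, 7, 5, 25] r 0.186 ang 144.4
green [294.6 226.5] [289, 219, 13, 14, 120] r 0.074 ang 323.3
green [294.1 238.4] [288, 236, 13, 6, 45] r 0.121 ang 324.3
blue [275.3 199.1] [269, 195, 12, 10, 64] r 0.076 ang 199.4
blue [321.1 202.1] [316, 198, 12, 10, 69] r 0.08 ang 88.1
(np.float64(1414.6805528513048), np.float64(23.86821804343749))
```

```bash
python3 - <<'E'
from h import *
for c,lim in(("scene",(350,210,330,260)),("top",(170,120,210,160))):
    im=cv2.imread(f"pics/{c}0.png");m=cv2.inRange(cv2.cvtColor(im,cv2.COLOR_BGR2HSV),(22,130,60),(34,255,255))
    n,l,st,ce=cv2.connectedComponentsWithStats(m)
    i=1+st[1:,4].argmax();print(c,st[i],ce[i])
    for z in(.0425,.085):
        P=atz(c,ce[i],z)[:2]-C;print(z,np.hypot(*P),np.degrees(np.arctan2(P[1],P[0])))
st=[(5,R)]+[(10,R)]*7+[(12,R),(14,R)]+[(15.652,R)]*30+[(0,.05)]+[(15.652,R)]*24+[(0,.05)]+[(15.652,R)]*72
a=sim(st,.025)[0]
for n in range(4,12):
    print(n,[sim(st+[(0,.05)]+[(15.652,R)]*n+x+[(0,R)]*50,.025)[0]-a for x in([(12,R),(8,R),(4,R)],[(14,R),(10,R),(5,R)])])
E
```

```text
scene [133   9  11  20 162] [138.12962963  19.08024691]
0.0425 3.9832791707900066 173.3544626855452
0.085 3.6793972352730693 173.74809713441684
top [179 130  14  17 119] [185.78991597 138.04201681]
0.0425 0.1391319023273752 49.846344552609295
0.085 0.12930143008711317 50.803255210288604
4 [np.float64(196.4571996361508), np.float64(200.27112520182118)]
5 [np.float64(208.37047122155354), np.float64(212.1849709518176)]
6 [np.float64(220.28554664202466), np.float64(224.10057548587474)]
7 [np.float64(232.20228768337756), np.float64(236.0178084456868)]
8 [np.float64(244.12057190034375), np.float64(247.9365489259808)]
9 [np.float64(256.04028850186546), np.float64(259.85668478938874)]
10 [np.float64(267.96132859378736), np.float64(271.77811203099145)]
11 [np.float64(279.8835933837288), np.float64(283.7007364568731)]
```

```bash
python3 -c "
from h import *
gen(2263.5,[15.652]*10+[10,7,3])
for c in ('scene0',):
    m=cv2.inRange(cv2.cvtColor(cv2.imread('pics/scene0.png'),cv2.COLOR_BGR2HSV),(20,130,60),(34,255,255));m[:200]=0;m[270:]=0;m[:,:330]=0;m[:,370:]=0
    ys,xs=m.nonzero();print(xs.mean(),ys.mean(),ys.min(),ys.max(),xs.min(),xs.max())
    P=atz('scene',(xs.mean(),ys.mean()),.0425)[:2]-C;print(np.hypot(*P),np.degrees(np.arctan2(P[1],P[0])))
"
```

```text
(0.70,-0.27) (0.60,-0.45) (0.45,-0.59) (0.28,-0.70) (0.08,-0.74) (-0.13,-0.74) (-0.32,-0.68) (-0.49,-0.57) -> 2388.7
(-0.62,-0.41) (-0.71,-0.23) (-0.48,-0.04) (-0.34,0.02) (-0.14,0.02) -> 2440.0
345.69736842105266 230.92105263157896 216 247 343 348
0.1385165632380537 52.63601207164326
```

play_rows([
  {"grip": 0, "dx": 0.7, "dy": -0.27, "dz": 0, "ax": 0, "ay": 0, "az": 0},
  {"grip": 0, "dx": 0.6, "dy": -0.45, "dz": 0, "ax": 0, "ay": 0, "az": 0},
  {"grip": 0, "dx": 0.45, "dy": -0.59, "dz": 0, "ax": 0, "ay": 0, "az": 0},
  {"grip": 0, "dx": 0.28, "dy": -0.7, "dz": 0, "ax": 0, "ay": 0, "az": 0},
  {"grip": 0, "dx": 0.08, "dy": -0.74, "dz": 0, "ax": 0, "ay": 0, "az": 0},
  {"grip": 0, "dx": -0.13, "dy": -0.74, "dz": 0, "ax": 0, "ay": 0, "az": 0},
  {"grip": 0, "dx": -0.32, "dy": -0.68, "dz": 0, "ax": 0, "ay": 0, "az": 0},
  {"grip": 0, "dx": -0.49, "dy": -0.57, "dz": 0, "ax": 0, "ay": 0, "az": 0},
])

```text
time: 17.97
position: [0.5622, 0.045, 0.1774]
orientation: [0.017, 3.139, 0.001]
ft_force: [5.9, 6.6, 6.1]
width: 0.029
finger_force: 60.6
```

play_rows([
  {"grip": 0, "dx": -0.62, "dy": -0.41, "dz": 0, "ax": 0, "ay": 0, "az": 0},
  {"grip": 0, "dx": -0.71, "dy": -0.23, "dz": 0, "ax": 0, "ay": 0, "az": 0},
  {"grip": 0, "dx": -0.48, "dy": -0.04, "dz": 0, "ax": 0, "ay": 0, "az": 0},
  {"grip": 0, "dx": -0.34, "dy": 0.02, "dz": 0, "ax": 0, "ay": 0, "az": 0},
  {"grip": 0, "dx": -0.14, "dy": 0.02, "dz": 0, "ax": 0, "ay": 0, "az": 0},
  {"grip": 0, "dx": 0, "dy": 0, "dz": 0, "ax": 0, "ay": 0, "az": 0},
  {"grip": 0, "dx": 0, "dy": 0, "dz": 0, "ax": 0, "ay": 0, "az": 0},
  {"grip": 0, "dx": 0, "dy": 0, "dz": 0, "ax": 0, "ay": 0, "az": 0},
])

```text
time: 18.63
position: [0.6081, 0.0327, 0.1774]
orientation: [0.016, 3.139, 0.001]
ft_force: [-0.1, 2.9, 10.1]
width: 0.029
finger_force: 61.2
```

play_rows([
  {"grip": 0, "dx": 0, "dy": 0, "dz": 0, "ax": 0, "ay": 0, "az": 0},
  {"grip": 0, "dx": 0, "dy": 0, "dz": 0, "ax": 0, "ay": 0, "az": 0},
  {"grip": 0, "dx": 0, "dy": 0, "dz": 0, "ax": 0, "ay": 0, "az": 0},
  {"grip": 0, "dx": 0, "dy": 0, "dz": 0, "ax": 0, "ay": 0, "az": 0},
  {"grip": 0, "dx": 0, "dy": 0, "dz": 0, "ax": 0, "ay": 0, "az": 0},
  {"grip": 0, "dx": 0, "dy": 0, "dz": 0, "ax": 0, "ay": 0, "az": 0},
  {"grip": 0, "dx": 0, "dy": 0, "dz": 0, "ax": 0, "ay": 0, "az": 0},
  {"grip": 0, "dx": 0, "dy": 0, "dz": 0, "ax": 0, "ay": 0, "az": 0},
])

```text
time: 19.3
position: [0.6079, 0.0327, 0.1774]
orientation: [0.016, 3.139, 0.001]
ft_force: [-0.0, 2.3, 9.7]
width: 0.0285
finger_force: 61.1
```

play_rows([
  {"grip": 0, "dx": 0, "dy": 0, "dz": 0, "ax": 0, "ay": 0, "az": 0},
  {"grip": 0, "dx": 0, "dy": 0, "dz": 0, "ax": 0, "ay": 0, "az": 0},
  {"grip": 0, "dx": 0, "dy": 0, "dz": 0, "ax": 0, "ay": 0, "az": 0},
  {"grip": 0, "dx": 0, "dy": 0, "dz": 0, "ax": 0, "ay": 0, "az": 0},
  {"grip": 0, "dx": 0, "dy": 0, "dz": 0, "ax": 0, "ay": 0, "az": 0},
  {"grip": 0, "dx": 0, "dy": 0, "dz": 0, "ax": 0, "ay": 0, "az": 0},
  {"grip": 0, "dx": 0, "dy": 0, "dz": 0, "ax": 0, "ay": 0, "az": 0},
  {"grip": 0, "dx": 0, "dy": 0, "dz": 0, "ax": 0, "ay": 0, "az": 0},
])

```text
time: 19.97
position: [0.6078, 0.0327, 0.1774]
orientation: [0.016, 3.14, 0.001]
ft_force: [0.1, 2.8, 8.8]
width: 0.0286
finger_force: 61.1
```

play_rows([
  {"grip": 0, "dx": 0, "dy": 0, "dz": 0, "ax": 0, "ay": 0, "az": 0},
  {"grip": 0, "dx": 0, "dy": 0, "dz": 0, "ax": 0, "ay": 0, "az": 0},
  {"grip": 0, "dx": 0, "dy": 0, "dz": 0, "ax": 0, "ay": 0, "az": 0},
  {"grip": 0, "dx": 0, "dy": 0, "dz": 0, "ax": 0, "ay": 0, "az": 0},
  {"grip": 0, "dx": 0, "dy": 0, "dz": 0, "ax": 0, "ay": 0, "az": 0},
  {"grip": 0, "dx": 0, "dy": 0, "dz": 0, "ax": 0, "ay": 0, "az": 0},
  {"grip": 0, "dx": 0, "dy": 0, "dz": 0, "ax": 0, "ay": 0, "az": 0},
  {"grip": 0, "dx": 0, "dy": 0, "dz": 0, "ax": 0, "ay": 0, "az": 0},
])

```text
time: 20.63
position: [0.6078, 0.0326, 0.1774]
orientation: [0.016, 3.14, 0.001]
ft_force: [-1.3, 2.3, 10.0]
width: 0.0286
finger_force: 61.1
```

```bash
python3 -c "
from h import *
snap('r4');snap('r5')
for l,z in(('mark',.068),('index',.068)):
    t=tip('scene',l);P=atz('scene',t[0],z)[:2]-C;print(l,t,np.hypot(*P),np.degrees(np.arctan2(P[1],P[0])))
cv2.imwrite('pics/v5.png',cv2.resize(cv2.imread('pics/r5.png')[140:270,230:380],None,fx=4,fy=4,interpolation=cv2.INTER_CUBIC))
"
```

```text
20.6333 [0.60780222 0.032645   0.17738101] [-1.3  2.3 10. ]
orange [324.8 210.6] [319, 201, 13, 19, 196] r 0.094 ang 86.1
orange [333.9 225. ] [331, 222, 7, 7, 41] r 0.104 ang 46.3
green [269.3 205.1] [265, 199, 11, 12, 84] r 0.077 ang 225.0
blue [314.6 198.3] [309, 192, 12, 12, 95] r 0.078 ang 106.2
blue [305.5 226.2] [300, 218, 13, 15, 124] r 0.074 ang 345.2
blue [305.9 237.9] [300, 236, 12, 5, 47] r 0.119 ang 338.2
20.6833 [0.60780152 0.0326609  0.1773631 ] [-0.2  2.3 10.1]
orange [324.8 210.4] [319, 201, 13, 19, 199] r 0.094 ang 86.5
orange [334.  224.9] [331, 222, 7, 7, 41] r 0.105 ang 46.7
green [269.3 205.1] [265, 200, 11, 11, 80] r 0.077 ang 225.1
blue [336.5 168.5] [334, 167, 6, 4, 6] r 0.268 ang 118.5
blue [314.6 198.2] [309, 192, 12, 12, 90] r 0.079 ang 106.3
blue [305.6 226.2] [300, 218, 13, 15, 123] r 0.074 ang 345.3
blue [305.8 238. ] [300, 236, 12, 5, 47] r 0.12 ang 338.1
mark ([332.0, 226.8], 0.74) 0.10069931008374816 41.20566682683507
index ([332.5, 225.5], 0.81) 0.1010175202656751 44.631642920798846
```

View pics/v5.png

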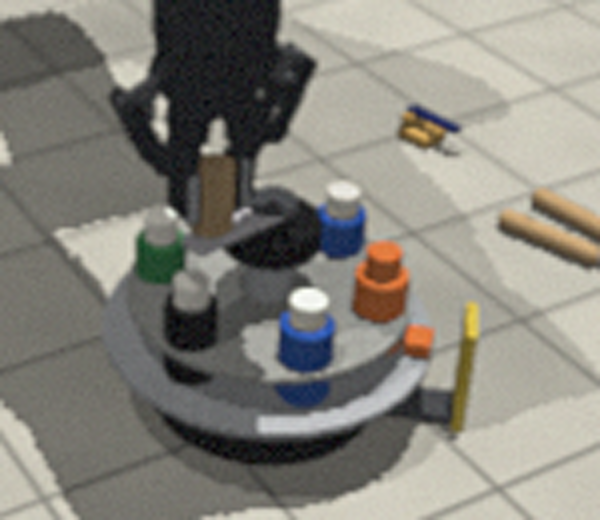

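The mark sits at crop (418,341), a few degrees short (clockwise) of the plate face at (466,368). I'll plan a small nudge of about +4.5°.

```bash
python3 - <<'E'
from h import *
snap('r6')
for s in([4,8,8,4],[5,10,10,5],[5,10,10,10,5]):
    print(s,[sim([(x,R) for x in s]+[(0,R)]*40,J,dry=d)[0].round(2) for J,d in((.025,.004),(.025,.006),(.022,.004))])
gen(2440,[5,10,10,5])
E
```

```text
20.8333 [0.60780665 0.03264965 0.17737849] [-0.8  2.  10.1]
orange [324.8 210.3] [319, 201, 13, 19, 195] r 0.095 ang 86.8
orange [334.1 224.6] [331, 222, 7, 7, 40] r 0.105 ang 47.5
green [269.3 205.5] [265, 200, 10, 11, 80] r 0.077 ang 226.6
blue [314.4 198.1] [309, 192, 12, 12, 91] r 0.079 ang 106.9
blue [306.4 226. ] [301, 218, 13, 14, 119] r 0.074 ang 347.0
blue [306.2 238. ] [300, 236, 12, 5, 44] r 0.12 ang 338.6
[4, 8, 8, 4] [np.float64(6.93), np.float64(4.97), np.float64(7.41)]
[5, 10, 10, 5] [np.float64(10.04), np.float64(7.55), np.float64(10.66)]
[5, 10, 10, 10, 5] [np.float64(15.37), np.float64(11.95), np.float64(16.2)]
(-0.23,0.05) (-0.45,0.17) (-0.42,0.24) (-0.19,0.14) -> 2470.0
```

Still creeping the right way, so I'll let it settle.

play_rows([
  {"grip": 0, "dx": 0, "dy": 0, "dz": 0, "ax": 0, "ay": 0, "az": 0},
  {"grip": 0, "dx": 0, "dy": 0, "dz": 0, "ax": 0, "ay": 0, "az": 0},
  {"grip": 0, "dx": 0, "dy": 0, "dz": 0, "ax": 0, "ay": 0, "az": 0},
  {"grip": 0, "dx": 0, "dy": 0, "dz": 0, "ax": 0, "ay": 0, "az": 0},
  {"grip": 0, "dx": 0, "dy": 0, "dz": 0, "ax": 0, "ay": 0, "az": 0},
  {"grip": 0, "dx": 0, "dy": 0, "dz": 0, "ax": 0, "ay": 0, "az": 0},
  {"grip": 0, "dx": 0, "dy": 0, "dz": 0, "ax": 0, "ay": 0, "az": 0},
  {"grip": 0, "dx": 0, "dy": 0, "dz": 0, "ax": 0, "ay": 0, "az": 0},
])

```text
time: 21.55
position: [0.6078, 0.0326, 0.1774]
orientation: [0.016, 3.14, 0.001]
ft_force: [-1.2, 3.3, 9.9]
width: 0.0282
finger_force: 61.1
```

```bash
python3 - <<'E'
from h import *
snap('r7')
for l,z in(('mark',.068),('index',.068),('mixer',0)):
    t=tip('scene',l);P=atz('scene',t[0],z)[:2]-C;print(l,t,np.hypot(*P),np.degrees(np.arctan2(P[1],P[0])))
snap('r8')
cv2.imwrite('pics/v8.png',cv2.resize(cv2.imread('pics/r8.png')[190:260,280:370],None,fx=7,fy=7,interpolation=cv2.INTER_CUBIC))
# where would the mark centre and plate centre project, for index angles 48..53
c=get_calibration('scene');K=np.array(c['camera_matrix']);T=np.linalg.inv(c['extrinsics'])
for a in(47,49,51,53):
    u=np.array([np.cos(np.radians(a)),np.sin(np.radians(a))])
    o=[]
    for r,z in((.105,.068),(.138,.0425)):
        p=K@(T[:3,:3]@np.r_[C+r*u,z]+T[:3,3]);o.append((p[:2]/p[2]).round(1))
    print(a,o)
E
```

```text
21.55 [0.60778801 0.03263834 0.17736414] [-1.2  3.3  9.9]
orange [324.9 209.9] [319, 200, 13, 19, 191] r 0.096 ang 87.7
orange [334.2 224.1] [331, 221, 7, 7, 38] r 0.105 ang 48.7
green [269.3 205.7] [264, 200, 12, 11, 83] r 0.077 ang 227.3
blue [338.  169.2] [334, 167, 9, 5, 9] r 0.267 ang 117.2
blue [314.3 198.1] [309, 192, 11, 12, 84] r 0.078 ang 107.0
blue [306.4 225.9] [301, 218, 13, 15, 121] r 0.074 ang 347.2
blue [306.7 238. ] [301, 236, 12, 5, 45] r 0.12 ang 339.1
mark ([332.5, 223.5], 0.82) 0.10017279555451186 49.649995159551366
index ([332.8, 226.9], 0.75) 0.10280468288897741 41.38251778934171
mixer ([295.4, 240.7], 0.85) 0.013263753705209434 -26.339978826485197
21.75 [0.60778293 0.03266014 0.17738081] [-0.3  2.5  9.3]
orange [324.9 209.9] [319, 200, 13, 19, 191] r 0.096 ang 87.8
orange [334.2 224.1] [331, 221, 7, 7, 38] r 0.105 ang 48.7
green [269.1 205.8] [264, 200, 11, 11, 83] r 0.077 ang 227.8
blue [314.3 197.9] [309, 192, 11, 12, 86] r 0.079 ang 107.4
blue [306.4 225.8] [301, 218, 13, 14, 121] r 0.074 ang 347.2
blue [306.6 238. ] [300, 236, 13, 5, 47] r 0.12 ang 339.0
47 [array([334.2, 224.8]), array([345.4, 234. ])]
49 [array([334.3, 224. ]), array([345.5, 232.9])]
51 [array([334.3, 223.2]), array([345.5, 231.8])]
53 [array([334.3, 222.4]), array([345.5, 230.7])]
```

View pics/v8.png

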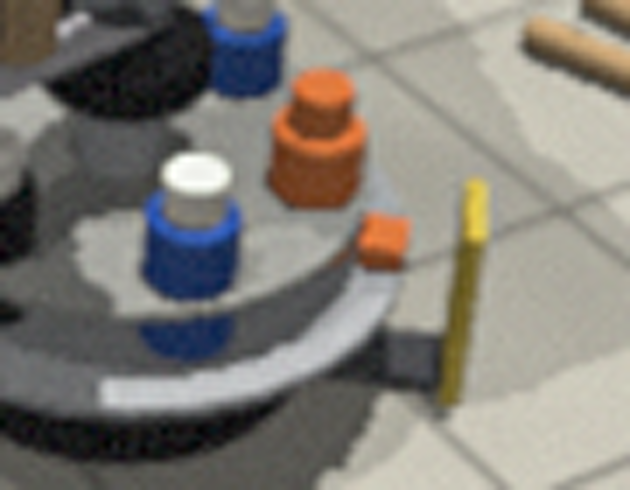

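The carousel has stopped at about 48.7°, while the plate is at about 50–52°. One small nudge of about +2° will centre it.

```bash
python3 - <<'E'
from h import *
for s in([3,5,3],[4,5,3],[4,6,4],[5,6,5]):
    print(s,[sim([(x,R) for x in s]+[(0,R)]*40,J,dry=d)[0].round(2) for J,d in((.025,.004),(.025,.006))])
gen(2440,[4,6,4])
E
```

```text
[3, 5, 3] [np.float64(1.72), np.float64(1.03)]
[4, 5, 3] [np.float64(2.09), np.float64(1.31)]
[4, 6, 4] [np.float64(2.77), np.float64(1.81)]
[5, 6, 5] [np.float64(3.56), np.float64(2.41)]
(-0.19,0.04) (-0.27,0.09) (-0.18,0.07) -> 2454.0
```

play_rows([
  {"grip": 0, "dx": -0.16, "dy": 0.03, "dz": 0, "ax": 0, "ay": 0, "az": 0},
  {"grip": 0, "dx": -0.23, "dy": 0.07, "dz": 0, "ax": 0, "ay": 0, "az": 0},
  {"grip": 0, "dx": -0.16, "dy": 0.06, "dz": 0, "ax": 0, "ay": 0, "az": 0},
  {"grip": 0, "dx": 0, "dy": 0, "dz": 0, "ax": 0, "ay": 0, "az": 0},
  {"grip": 0, "dx": 0, "dy": 0, "dz": 0, "ax": 0, "ay": 0, "az": 0},
  {"grip": 0, "dx": 0, "dy": 0, "dz": 0, "ax": 0, "ay": 0, "az": 0},
  {"grip": 0, "dx": 0, "dy": 0, "dz": 0, "ax": 0, "ay": 0, "az": 0},
  {"grip": 0, "dx": 0, "dy": 0, "dz": 0, "ax": 0, "ay": 0, "az": 0},
])

```text
time: 22.47
position: [0.6187, 0.0358, 0.1773]
orientation: [0.016, 3.14, 0.001]
ft_force: [-0.9, 2.5, 10.2]
width: 0.0285
finger_force: 61.1
```

play_rows([
  {"grip": 0, "dx": 0, "dy": 0, "dz": 0, "ax": 0, "ay": 0, "az": 0},
  {"grip": 0, "dx": 0, "dy": 0, "dz": 0, "ax": 0, "ay": 0, "az": 0},
  {"grip": 0, "dx": 0, "dy": 0, "dz": 0, "ax": 0, "ay": 0, "az": 0},
  {"grip": 0, "dx": 0, "dy": 0, "dz": 0, "ax": 0, "ay": 0, "az": 0},
  {"grip": 0, "dx": 0, "dy": 0, "dz": 0, "ax": 0, "ay": 0, "az": 0},
  {"grip": 0, "dx": 0, "dy": 0, "dz": 0, "ax": 0, "ay": 0, "az": 0},
  {"grip": 0, "dx": 0, "dy": 0, "dz": 0, "ax": 0, "ay": 0, "az": 0},
  {"grip": 0, "dx": 0, "dy": 0, "dz": 0, "ax": 0, "ay": 0, "az": 0},
])

```text
time: 23.13
position: [0.6187, 0.0357, 0.1774]
orientation: [0.016, 3.14, 0.001]
ft_force: [-0.5, 3.4, 10.6]
width: 0.0284
finger_force: 61.1
```

```bash
python3 -c "
from h import *
snap('r9')"
```

```text
23.1333 [0.61868744 0.03573765 0.17737318] [-0.5  3.4 10.6]
orange [325.  209.4] [319, 200, 13, 19, 191] r 0.098 ang 88.9
orange [334.4 223.3] [332, 220, 6, 7, 36] r 0.105 ang 50.6
green [269.2 206.3] [264, 201, 11, 11, 87] r 0.076 ang 229.5
blue [338.  169.2] [334, 167, 9, 5, 9] r 0.267 ang 117.2
blue [314.1 197.7] [309, 193, 11, 10, 76] r 0.08 ang 108.1
blue [307.5 225.7] [302, 218, 13, 14, 121] r 0.074 ang 349.5
blue [307.5 237.8] [302, 235, 12, 6, 45] r 0.119 ang 340.2
```

The mark is now at 50.6°. Releasing and backing straight up.

play_rows([
  {"grip": 1, "dx": 0, "dy": 0, "dz": 0, "ax": 0, "ay": 0, "az": 0},
  {"grip": 1, "dx": 0, "dy": 0, "dz": 0, "ax": 0, "ay": 0, "az": 0},
  {"grip": 1, "dx": 0, "dy": 0, "dz": 0, "ax": 0, "ay": 0, "az": 0},
  {"grip": 1, "dx": 0, "dy": 0, "dz": 0, "ax": 0, "ay": 0, "az": 0},
  {"grip": 1, "dx": 0, "dy": 0, "dz": 0, "ax": 0, "ay": 0, "az": 0},
  {"grip": 1, "dx": 0, "dy": 0, "dz": 0, "ax": 0, "ay": 0, "az": 0},
  {"grip": 1, "dx": 0, "dy": 0, "dz": 0, "ax": 0, "ay": 0, "az": 0},
  {"grip": 1, "dx": 0, "dy": 0, "dz": 0, "ax": 0, "ay": 0, "az": 0},
])

```text
time: 23.85
position: [0.6177, 0.0359, 0.1763]
orientation: [-0.016, -3.141, -0.0]
ft_force: [0.0, -0.5, 1.7]
width: 0.0853
finger_force: 0.0
```

play_rows([
  {"grip": 1, "dx": 0, "dy": 0, "dz": -0.5, "ax": 0, "ay": 0, "az": 0},
  {"grip": 1, "dx": 0, "dy": 0, "dz": -0.8, "ax": 0, "ay": 0, "az": 0},
  {"grip": 1, "dx": 0, "dy": 0, "dz": -1, "ax": 0, "ay": 0, "az": 0},
  {"grip": 1, "dx": 0, "dy": 0, "dz": -1, "ax": 0, "ay": 0, "az": 0},
  {"grip": 1, "dx": 0, "dy": 0, "dz": -1, "ax": 0, "ay": 0, "az": 0},
  {"grip": 1, "dx": 0, "dy": 0, "dz": -1, "ax": 0, "ay": 0, "az": 0},
  {"grip": 1, "dx": 0.5, "dy": -1, "dz": 0, "ax": 0, "ay": 0, "az": 0},
  {"grip": 1, "dx": 0.5, "dy": -1, "dz": 0, "ax": 0, "ay": 0, "az": 0},
])

```text
time: 24.52
position: [0.5981, -0.0037, 0.2844]
orientation: [0.013, 3.138, -0.001]
ft_force: [0.3, -1.0, -0.4]
width: 0.0854
finger_force: 0.0
```

play_rows([
  {"grip": 1, "dx": 0.5, "dy": -1, "dz": 0, "ax": 0, "ay": 0, "az": 0},
  {"grip": 1, "dx": 0.5, "dy": -1, "dz": 0, "ax": 0, "ay": 0, "az": 0},
  {"grip": 1, "dx": 0.5, "dy": -1, "dz": 0, "ax": 0, "ay": 0, "az": 0},
  {"grip": 1, "dx": 0.5, "dy": -1, "dz": 0, "ax": 0, "ay": 0, "az": 0},
  {"grip": 1, "dx": 0.5, "dy": -1, "dz": 0, "ax": 0, "ay": 0, "az": 0},
  {"grip": 1, "dx": 0.5, "dy": -1, "dz": 0, "ax": 0, "ay": 0, "az": 0},
  {"grip": 1, "dx": 0.5, "dy": -1, "dz": 0, "ax": 0, "ay": 0, "az": 0},
  {"grip": 1, "dx": 0.5, "dy": -1, "dz": 0, "ax": 0, "ay": 0, "az": 0},
])

```text
time: 25.18
position: [0.5151, -0.164, 0.2833]
orientation: [0.016, 3.141, -0.001]
ft_force: [0.7, -0.4, -1.1]
width: 0.0854
finger_force: 0.0
```

```bash
python3 - <<'E'
from h import *
snap('f1')
im=cv2.cvtColor(read_camera('top'),cv2.COLOR_RGB2BGR);cv2.imwrite('pics/ft.png',im)
for l in('mark','index'):
    t=tip('top',l)
    if t:P=atz('top',t[0],.068)[:2]-C;print(l,t,np.hypot(*P),np.degrees(np.arctan2(P[1],P[0])))
a=cv2.imread('pics/f1.png')[150:260,230:380]
cv2.imwrite('pics/vf.png',np.hstack([cv2.resize(im[115:225,165:285],(400,367)),cv2.resize(a,(400,367))]))
E
```

```text
25.1833 [ 0.51514639 -0.16401913  0.28325831] [ 0.7 -0.4 -1.1]
orange [325.1 209.4] [319, 200, 13, 19, 191] r 0.098 ang 88.8
orange [334.4 223.3] [332, 220, 6, 7, 36] r 0.105 ang 50.6
green [269.2 205.7] [264, 200, 12, 12, 91] r 0.077 ang 227.4
blue [338.  169.2] [334, 167, 9, 5, 9] r 0.267 ang 117.2
blue [314.1 197.9] [310, 193, 9, 10, 73] r 0.079 ang 107.7
blue [307.4 225.8] [302, 218, 13, 14, 121] r 0.074 ang 349.2
blue [307.8 237.8] [302, 235, 12, 6, 46] r 0.119 ang 340.5
mark ([195.6, 142.3], 0.97) 0.10546818830774483 46.14722842717407
```

View pics/vf.png

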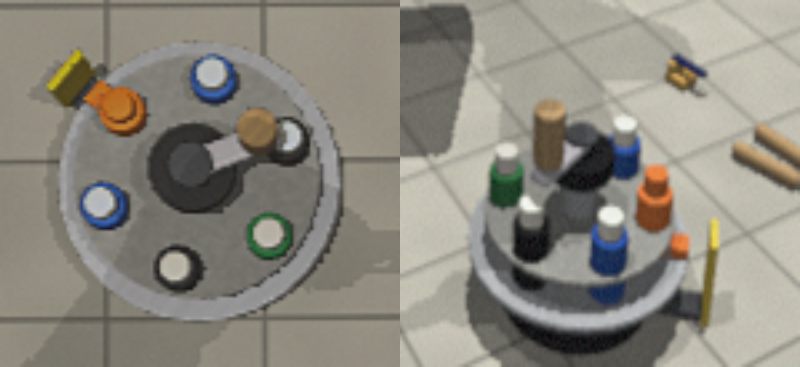

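In the top view the mark at crop (98,97) squarely faces the plate at (71,78). The crank is free and the carousel is at rest, so I'm handing in.

```bash
python3 -c "
from cell import close_job
print(close_job())"
```

```text
the job is handed in; nothing more can be done
None
```

The job is handed in: the carousel ran at 22–24 turns a minute for just over six seconds (model fitted to the camera, 23.6 on average), then stopped with the orange mark facing the index plate to within a few degrees, and the crank was released; no verdict came back.

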